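# Hang the rinsed hardware baskets to drip

## Robot

A 6-joint arm with a two-finger parallel gripper is mounted at the origin on the work surface. World frame = base frame: x ahead of the robot, y to its left, z up, the work surface at z = 0. Lengths are in m, angles in rad, forces in N, time in s.
With the tool pointing down it reaches from about 0.35 to 0.975 m from the base axis. Payload 4.9 kg.
Tool frame: the origin (TCP) lies at the very end of the fingers, on their centre line; the grasp point (between the pads) lies 19 mm behind it; x points along the fingers, y is the direction in which the jaws open and shut, and the axes are right-handed (so a half turn about x gives the same grasp; the last joint's range is limited). The gripper opens to 85 mm and grips with 20 to 120 N. Pads are 22 mm wide; open, the fingers measure 114 mm over their backs; the gripper's body (76 mm by 85 mm) begins 54 mm behind the grasp point. The pads swing forward as they close: fully open they stand 13 mm farther back than shut.
Start: joints at [1.229, 0.053, 1.613, -0, 1.476, -0.119], TCP at [0.138, 0.61, 0.231] pointing down, gripper open.
Joint ranges: [-3.01, 3.01], [-1.01, 2.22], [0.06, 2.58], [-1.02, 4.17], [0.09, 2.62], [-3.14, 3.14]. Speed limits (rad/s): [2.57, 2.57, 3.14, 3.14, 3.14, 3.14].

## Interface

Orientations are given as a unit quaternion [w, x, y, z].
In Python, from plant import manip gives the robot as it stands.
- The arm moves only by the tool play_rows, never from a script. Its argument "plan" is a list of rows, each a list of 5 numbers: the shift along the tool's x, y, z in mm, then the turn about the tool's x in rad, then the closure, from -1 (fully open) to 1 (shut). A call has 1 to 8 rows; each row is the pose to reach, as a shift and turn from the pose commanded when the call began, along the tool's axes at that moment; what a row does not reach only later rows make up. A row lasts 1/8 s, in which the tool goes at most 62.5 mm and 10.7 degrees, less where a joint would pass 70% of its speed; a pose out of reach is approached as far as the arm can. A call with a gripper value outside its range is refused whole. The fingers move at their own pace and stop on an object; the grip force is fixed at half the most. Time passes only in rows, so rows that repeat a pose let the fingers close. It gives the time, the measured TCP pose, the force and the opening at its end, in the units of the state.
- manip.state(): the state, without advancing time (a new reading comes with each control period).
- manip.grab_frame(name): name is "scene" or "top"; returns a dict with "img" (420x560x3 uint8, red, green, blue), "range_z" (420x560 float32, m along the optical axis (not along the pixel's ray), 0 where there is no reading), "fx", "fy", "cx", "cy" (pixels), "origin" and "rotation" of the camera in the world. Camera axes: x right, y up, looking along -z (the intrinsics and any distortion apply to the point x, -y, -z); pixel columns grow to the right and rows downward; lengths in m; the calibration is good to about 2 mm. A picture is of the moment at which its call begins.
- manip.job_done(): hands the job in, once; it reports no verdict.
The state is a dict: "time": time; "joint_pos": joint angles; "joint_vel": joint speeds; "joint_efforts": joint torques, N m; "tool_pos": TCP position; "tool_rot": TCP orientation; "contact_force": force on the tool from outside, world axes, zero at the start; "ft_torque": the same for the moment, N m; "gripper_width": opening from 0.0 (shut) to 1.0 (fully open).
Only numpy, scipy, OpenCV 4.12 (cv2) and the standard library are available. Lean on these libraries where they do the work, as an engineer would, in place of code of your own. Each camera call takes 0.05 s, during which the arm holds its last target. There are 200 camera calls.

## Task

Unload the drained rinse bath: raise its lid and lock the folding stay so that the lid stays up by itself, steady each of the drip rack's three swinging hooks with a touch so that all hang still, and only then take every basket out of the bath and hang it by its handle on a hook of its own, hanging level and not swinging about. Leave the other things on the bench where they are.

Things in the scene. Friction and masses are not known exactly. Their poses are not given: they have to be found in the camera images.
- tank: Steel rinse bath, empty of water: an open box 165 mm (its x) by 310 mm (its y) by 90 mm high, walls and floor 4 mm, fixed to the bench, left or right of the rack. Origin: centre of its underside; its front looks to -x. Its lid hinges along the far (+x) top edge, 82.5 mm to +x of the origin and 90 mm up, about the bath's y.
- lid (a joint): Angle of the lid (a shell 165 x 310 mm, 34 mm deep, 0.3 kg), rad: 0 shut, 1.32 resting on the locked stay, 1.33 the most it opens (stay in line). A slow soft-close hinge: let go without the stay locked it sinks shut, at first a few hundredths of a rad per second, over tens of seconds; raising it takes about 4 N at the handle at 0.3 rad/s and more if faster.
- lid_handle (a point): Middle of the black bar handle on the lid's front: a round bar 10 mm across, 90 mm long along the bath's y, carried on two 8 mm posts at its ends, 30 mm out from the lid's front face (to -x with the lid shut, upward with it open), 195 mm from the hinge line and 18 mm above the rim with the lid shut. It rides on the lid; a finger can hook under it.
- stay (a joint): Elbow angle of the folding stay, a two-link over-centre strut outside the bath's -y end, rad: 0 folded (lid shut), 2.77 links in line, 3.02 against its stop past the line; locked over 2.9. Links 72.5 mm long, pivoted to the bath 100 mm in front of the hinge line and 15 mm below it, and to the lid 100 mm from the hinge line, 12 mm above the rim when shut.
- stay_tab (a point): Point on the finger tab at the stay's elbow, a steel pin 15 mm across, 34 mm long, sticking out to the bath's -y side; the point is on its axis, 20 mm out from the lower link. The elbow bulges to the robot as the lid rises; push the tab away from the robot and down, square to the links, until past the line and on its stop: this lifts the lid its last bit and takes a few N.
- rack: Drip rack fixed to the bench: tray 200 mm (x) by 380 mm (y), rim 14 mm, floor 3 mm; a tube frame 100 mm to +x of the origin, 340 mm wide, 315 mm high; from it three 9 mm arms run along -x at that height to 11 mm in front of the hooks. Origin: on the bench under the pivot of hook 1; hook 0 pivots 120 mm to its -y, hook 2 to its +y, all 315 mm up. Front looks to -x.
- hook0 (a joint): Swing of hook 0 about its arm (the rack's x), rad: 0 hanging plumb, positive with its lower end out to +y. At the start it swings freely by 0.2 to 0.4 rad, period about 0.7 s, and goes on for minutes unless touched.
- hook1 (a joint): Swing of hook 1 about its arm (the rack's x), rad: 0 hanging plumb, positive with its lower end out to +y. At the start it swings freely by 0.2 to 0.4 rad, period about 0.7 s, and goes on for minutes unless touched.
- hook2 (a joint): Swing of hook 2 about its arm (the rack's x), rad: 0 hanging plumb, positive with its lower end out to +y. At the start it swings freely by 0.2 to 0.4 rad, period about 0.7 s, and goes on for minutes unless touched.
- hook0_bowl (a point): Where the axis of a 9 mm bar lies when seated in hook 0: 167 mm below the pivot, 3 mm to -y of it, when plumb. A J of 8 mm steel rod, 0.11 kg, in the rack's y-z plane: shank straight down for 100 mm, then out to 18 mm to +y of the bowl's middle; bowl 28 mm wide inside; open upward; tip on the -y side, its top 30 mm above this point, its centre 21 mm to -y; rod's underside 13 mm below.
- hook1_bowl (a point): Where the axis of a 9 mm bar lies when seated in hook 1: 167 mm below the pivot, 3 mm to -y of it, when plumb. A J of 8 mm steel rod, 0.11 kg, in the rack's y-z plane: shank straight down for 100 mm, then out to 18 mm to +y of the bowl's middle; bowl 28 mm wide inside; open upward; tip on the -y side, its top 30 mm above this point, its centre 21 mm to -y; rod's underside 13 mm below.
- hook2_bowl (a point): Where the axis of a 9 mm bar lies when seated in hook 2: 167 mm below the pivot, 3 mm to -y of it, when plumb. A J of 8 mm steel rod, 0.11 kg, in the rack's y-z plane: shank straight down for 100 mm, then out to 18 mm to +y of the bowl's middle; bowl 28 mm wide inside; open upward; tip on the -y side, its top 30 mm above this point, its centre 21 mm to -y; rod's underside 13 mm below.
- basket0: Wire parts basket 0 (present in some runs only), 100 mm (its x) by 64 mm (its y), 36 mm deep, 105 mm to its handle, about 0.2 kg with guitar hardware in it; stands in the bath at the start. Origin: centre of its underside.
- basket1: Wire parts basket 1 (present in some runs only), 100 mm (its x) by 64 mm (its y), 36 mm deep, 105 mm to its handle, about 0.2 kg with guitar hardware in it; stands in the bath at the start. Origin: centre of its underside.
- basket2: Wire parts basket 2 (present in some runs only), 100 mm (its x) by 64 mm (its y), 36 mm deep, 105 mm to its handle, about 0.2 kg with guitar hardware in it; stands in the bath at the start. Origin: centre of its underside.
- basket0_bar (a point): Middle of the handle bar of basket 0: a black round bar 9 mm across and 94 mm long along the basket's x, 105 mm above its underside, on two 7 mm uprights at its ends; 65 mm clear under the bar.
- basket1_bar (a point): Middle of the handle bar of basket 1: a black round bar 9 mm across and 94 mm long along the basket's x, 105 mm above its underside, on two 7 mm uprights at its ends; 65 mm clear under the bar.
- basket2_bar (a point): Middle of the handle bar of basket 2: a black round bar 9 mm across and 94 mm long along the basket's x, 105 mm above its underside, on two 7 mm uprights at its ends; 65 mm clear under the bar.
- oil_bottle: amber glass bottle, 48 mm across, 130 mm tall, standing behind the equipment: leave it where it is.
- polish_jar: white lidded jar, 68 mm across, 60 mm tall, standing behind the equipment: leave it where it is.
- screwdriver: red-handled screwdriver, 190 mm, lying on the bench in front: leave it where it is.
- brush: wooden-handled brush, 170 mm, lying on the bench in front: leave it where it is.
- parts_cup: small steel bowl, 70 mm across, 45 mm tall, standing on the bench in front: leave it where it is.
- sanding_block: cork sanding block 85 x 50 x 30 mm, lying on the bench in front: leave it where it is.

How it is judged:
On the way:
1. all is ready before unloading: the lid is up on its locked stay and let go, all three hooks hang still, untouched, and the baskets are still in the bath (value of joint lid above 1.22 rad and value of joint stay above 2.9 rad and contact force between the fingers and tank below 0.05 N and value of joint hook0 between -0.09 and 0.09 rad and velocity of joint hook0 between -0.4 and 0.4 rad/s and contact force between each of the arm, the fingers and hook0 below 0.05 N and value of joint hook1 between -0.09 and 0.09 rad and velocity of joint hook1 between -0.4 and 0.4 rad/s and contact force between each of the arm, the fingers and hook1 below 0.05 N and value of joint hook2 between -0.09 and 0.09 rad and velocity of joint hook2 between -0.4 and 0.4 rad/s and contact force between each of the arm, the fingers and hook2 below 0.05 N and horizontal distance between each of basket0, basket1, basket2 and tank below 0.19 m), for 0.7 s.
At the end, for the whole second after the job is handed in: The lid is up (over 1.22 rad) with the stay past its line (over 2.9 rad); every basket present hangs with the middle of its handle bar within 24 mm of the seat of a hook's bowl and over 133 mm high, tilted less than 0.35 rad (20 degrees), swinging slower than 0.1 m/s (value of joint lid above 1.22 rad and value of joint stay above 2.9 rad and (distance between basket0_bar and hook0_bowl below 0.024 m or distance between basket0_bar and hook1_bowl below 0.024 m or distance between basket0_bar and hook2_bowl below 0.024 m) and height (world z) of each of basket0_bar, basket1_bar, basket2_bar above 0.133 m and angle between each of basket0, basket1, basket2's own z axis and vertical below 0.35 rad and linear speed of each of basket0, basket1, basket2 below 0.1 m/s and (distance between basket1_bar and hook0_bowl below 0.024 m or distance between basket1_bar and hook1_bowl below 0.024 m or distance between basket1_bar and hook2_bowl below 0.024 m) and (distance between basket2_bar and hook0_bowl below 0.024 m or distance between basket2_bar and hook1_bowl below 0.024 m or distance between basket2_bar and hook2_bowl below 0.024 m)); the robot touches nothing.
It fails at once if one of the other things on the bench (bottle, jar, screwdriver, brush, bowl, sanding block) is moved by more than 40 mm (distance of any of oil_bottle, polish_jar, screwdriver, brush, parts_cup, sanding_block from where it was at the start of the episode above 0.04 m).
Of basket0, basket1, basket2 only 2 to 3 are there at a start; the rules pass over those that are not, and their reading is None.
At some moment in a run one of basket0, basket1, basket2 may be knocked a few centimetres aside while the robot is not near it.
Once in a run the grip may slacken for a moment while it holds something.
It also fails if it takes over 210 s, if anything falls off the work surface, if the arm or the gripper's body presses on something with over 40 N, if the wrist force passes 120 N, or if a joint passes its speed limit or range.

## Working session

There is one attempt and no reset: what is moved stays moved. The work goes in short steps, Python scripts to look and compute and a tool call to move; the robot and the scene stay as the last step left them, time stands still between calls to the robot, and variables do not carry over. Pictures are saved under pics/ and viewed, about 12 in all and at most 16, crops included, and the job is handed in when it is done.

Besides the shell and the picture viewer there is one more tool, called as a command line: name --pt "numbers of a row" for each row, then --argument value for the rest. play_rows: Moves the arm, as the interface text tells. Its arguments: {"type":"object","properties":{"plan":{"type":"array"}},"required":["plan"]}

```bash
mkdir -p pics
cat > h.py <<'E'
import numpy as np, cv2
from plant import manip
from scipy.spatial.transform import Rotation as R
def cloud(f):
    z=f["range_z"]; v,u=np.mgrid[:z.shape[0],:z.shape[1]]
    p=np.stack([(u-f["cx"])/f["fx"]*z,-(v-f["cy"])/f["fy"]*z,-z],-1)
    M=np.array(f["rotation"]); 
    if M.shape!=(3,3): M=R.from_quat(np.roll(M,-1)).as_matrix()
    w=p@M.T+np.array(f["origin"]); w[z==0]=np.nan
    return w
def snap(n,fn):
    f=manip.grab_frame(n); cv2.imwrite(f"pics/{fn}.png",f["img"][:,:,::-1]); np.save(f"pics/{fn}.npy",cloud(f)); return f
def st():
    s=manip.state(); print({k:np.round(s[k],3).tolist() for k in("time","tool_pos","tool_rot","joint_pos","contact_force","gripper_width")})
    r=np.array(s["tool_rot"]); M=R.from_quat(np.roll(r,-1)).as_matrix(); print("tool axes (cols)\n",M.round(3)); return s,M
def shift(target):
    s,M=st(); d=M.T@(np.array(target)-s["tool_pos"])*1000; print("shift",d.round(1)); return d
E
python3 - <<'E'
from h import *
for n in("scene","top"):
    f=snap(n,n+"0"); print(n,{k:np.round(f[k],3).tolist() for k in f if k not in("img","range_z")})
st()
E
```

```text
scene {'fx': 403.095, 'fy': 403.095, 'cx': 277.186, 'cy': 205.435, 'origin': [1.02, 0.542, 1.063], 'rotation': [0.332, 0.124, 0.321, 0.878]}
top {'fx': 417.209, 'fy': 417.209, 'cx': 273.118, 'cy': 213.945, 'origin': [0.341, -0.031, 1.279], 'rotation': [0.705, 0.077, -0.06, -0.702]}
{'time': 0.1, 'tool_pos': [0.138, 0.609, 0.23], 'tool_rot': [0.703, 0.078, 0.703, -0.079], 'joint_pos': [1.229, 0.053, 1.614, 0.0, 1.476, -0.119], 'contact_force': [-0.384, -0.116, 0.47], 'gripper_width': 0.998}
tool axes (cols)
 [[-0.001  0.221  0.975]
 [-0.002  0.975 -0.221]
 [-1.    -0.002 -0.   ]]
```

View pics/scene0.png

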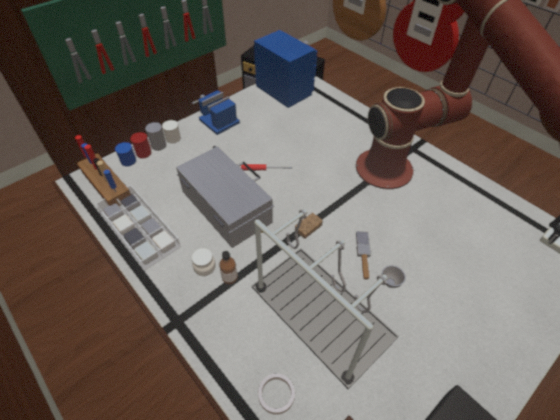

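View pics/top0.png

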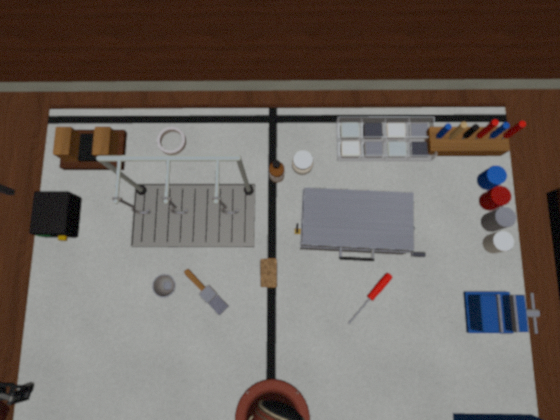

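The rack is left (+y) at about (195,205) in the top view. The bath is on the right at about (357,220), with its handle at (356,255) and probably the stay tab at (418,254). Next I'll fit the poses.

Run:
```python
from h import *
for n in("top0","scene0"):
    w=np.load(f"pics/{n}.npy"); P=w.reshape(-1,3)
    def box(m,lab):
        Q=P[m]; r=cv2.minAreaRect(Q[:,:2].astype(np.float32)*1000); print(n,lab,len(Q),"c",np.round(r[0],1),"sz",np.round(r[1],1),"ang",round(r[2],1),"z",np.median(Q[:,2]).round(4))
    x,y,z=P.T
    lid=(z>.113)&(z<.135)&(x>.3)&(x<.75)&(y<-.03)&(y>-.5); box(lid,"lid")
    tray=(z>.002)&(z<.022)&(x>.45)&(x<.75)&(y>.04)&(y<.5); box(tray,"tray")
    fr=(z>.295)&(z<.335)&(x>.4)&(x<.85)&(y>.0)&(y<.5); box(fr,"frame")
    box((z>.09)&(z<.112)&(x>.3)&(x<.48)&(y<-.1)&(y>-.4),"handle")
w=np.load("pics/top0.npy")
for u,v in [(418,254),(422,254),(297,229),(357,258),(145,212),(184,211),(219,212),(165,285),(270,272)]: print(u,v,w[v,u].round(3))
im=cv2.imread("pics/top0.png"); a=cv2.resize(im[170:280,280:440],None,fx=4,fy=4,interpolation=cv2.INTER_CUBIC)
cv2.imwrite("pics/c1.png",a)
```

```text
top0 lid 6520 c [ 541.7 -241.5] sz [310.8 199.8] ang 87.1 z 0.1247
top0 tray 7147 c [599.9 270.2] sz [299.8 459.5] ang 0.0 z 0.0044
top0 frame 1448 c [616.2 245.8] sz [351.  119.1] ang 89.7 z 0.3202
top0 handle 196 c [ 458.1 -259. ] sz [279.4  35.8] ang 87.6 z 0.1049
scene0 lid 3837 c [ 541.2 -238. ] sz [315.7 197. ] ang 87.1 z 0.124
scene0 tray 7182 c [600. 270.] sz [299.8 459.9] ang 0.0 z 0.0039
scene0 frame 1742 c [614.8 250.9] sz [121.  350.8] ang 0.0 z 0.3196
scene0 handle 57 c [ 451.9 -233.9] sz [99.9 24.3] ang 86.2 z 0.11
418 254 [ 0.459 -0.412  0.095]
422 254 [ 0.459 -0.422  0.098]
297 229 [ 0.539 -0.074  0.036]
357 258 [ 0.446 -0.237  0.111]
145 212 [0.568 0.353 0.146]
184 211 [0.572 0.245 0.144]
219 212 [0.596 0.168 0.007]
165 285 [0.371 0.326 0.004]
270 272 [0.41  0.007 0.028]
```

View pics/c1.png

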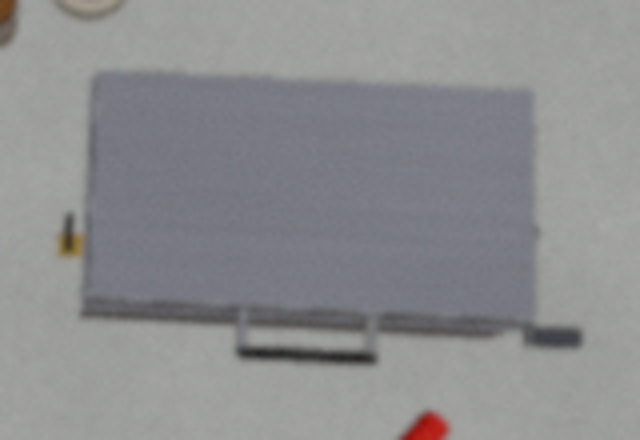

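Run:
```python
from h import *
for n in("top0","scene0"):
    w=np.load(f"pics/{n}.npy"); P=w.reshape(-1,3); x,y,z=P.T
    Q=P[(z>.117)&(z<.132)&(x>.3)&(x<.75)&(y<-.03)&(y>-.5)]
    for yaw in (-.03,-.04,-.05,-.06):
        c,s=np.cos(yaw),np.sin(yaw); L=Q[:,:2]@np.array([[c,-s],[s,c]])
        h=np.percentile(L,[.7,99.3],axis=0); m=h.mean(0); 
        # sharpness: slope of back edge
        e=[L[(abs(L[:,1]-t)<.01),0].max() for t in np.linspace(h[0,1]+.02,h[1,1]-.02,8)]
        print(n,yaw,"center",(np.array([[c,-s],[s,c]])@m).round(4),"size",(h[1]-h[0]).round(4),"backedge",np.round(e,4))
    fr=P[(z>.305)&(z<.33)&(x>.4)&(x<.85)&(y>.0)&(y<.5)]
    bar=fr[fr[:,0]>.655]; arms=fr[fr[:,0]<.645]
    print(n,"bar",np.polyfit(bar[:,1],bar[:,0],1).round(3),np.percentile(bar[:,1],[1,99]).round(3),"xmin arm",arms[:,0].min().round(3))
    k=np.histogram(arms[:,1],np.arange(.0,.5,.01)); print([(round(b,2),int(c)) for c,b in zip(*k) if c>5])
    for i,yy in enumerate((.12,.25,.37)):
        a=arms[abs(arms[:,1]-yy)<.04]; print(yy,len(a),a[:,0].min().round(3) if len(a) else 0,a.mean(0).round(3) if len(a) else 0, np.polyfit(a[:,0],a[:,1],1).round(3))
    hk=P[(z>.12)&(z<.3)&(x>.5)&(x<.64)&(y>.05)&(y<.45)]; print("hook pts x",np.median(hk[:,0]).round(3), len(hk))
    H=P[(z>.095)&(z<.12)&(x>.42)&(x<.452)&(y>-.32)&(y<-.16)]; print("handle",H.mean(0).round(3),np.ptp(H,0).round(3))
    T=P[(z>.08)&(z<.115)&(x>.43)&(x<.48)&(y>-.45)&(y<-.402)]; print("tab",T.mean(0).round(3),T.min(0).round(3),T.max(0).round(3))
```

```text
top0 -0.03 center [ 0.5577 -0.2413] size [0.1643 0.3049] backedge [0.6459 0.6445 0.647  0.6462 0.6485 0.6497 0.6482 0.6498]
top0 -0.04 center [ 0.5578 -0.2414] size [0.1634 0.3051] backedge [0.6493 0.6481 0.6498 0.6486 0.6506 0.6514 0.6494 0.6507]
top0 -0.05 center [ 0.5577 -0.2414] size [0.163  0.3052] backedge [0.6527 0.6513 0.6525 0.6509 0.6526 0.653  0.6506 0.6517]
top0 -0.06 center [ 0.5577 -0.2414] size [0.1634 0.3053] backedge [0.6544 0.6544 0.6552 0.6531 0.6546 0.6546 0.6517 0.6526]
top0 bar [0.001 0.667] [0.074 0.417] xmin arm 0.556
[(np.float64(0.11), 6), (np.float64(0.12), 127), (np.float64(0.13), 25), (np.float64(0.23), 8), (np.float64(0.24), 130), (np.float64(0.25), 25), (np.float64(0.35), 10), (np.float64(0.36), 135), (np.float64(0.37), 23)]
0.12 158 0.556 [0.595 0.126 0.319] [0.001 0.126]
0.25 163 0.558 [0.596 0.246 0.319] [0.011 0.24 ]
0.37 168 0.557 [0.595 0.366 0.319] [0.01  0.359]
hook pts x 0.568 304
handle [ 0.446 -0.237  0.113] [0.011 0.097 0.011]
tab [ 0.46  -0.417  0.095] [ 0.454 -0.433  0.089] [ 0.468 -0.403  0.101]
scene0 -0.03 center [ 0.5571 -0.2383] size 
[... 276 characters left out ...]
0.6497 0.6506 0.65   0.6503 0.6507 0.6506 0.6496 0.6499]
scene0 -0.06 center [ 0.5565 -0.2378] size [0.1646 0.3087] backedge [0.6531 0.6536 0.6527 0.6527 0.6525 0.652  0.6508 0.6507]
scene0 bar [-0.     0.669] [0.08  0.423] xmin arm 0.554
[(np.float64(0.12), 59), (np.float64(0.13), 95), (np.float64(0.24), 70), (np.float64(0.25), 103), (np.float64(0.35), 6), (np.float64(0.36), 93), (np.float64(0.37), 108)]
0.12 159 0.554 [0.595 0.131 0.318] [-0.006  0.134]
0.25 179 0.557 [0.595 0.251 0.318] [-0.016  0.26 ]
0.37 208 0.556 [0.596 0.37  0.318] [0.   0.37]
hook pts x 0.57 499
handle [ 0.445 -0.234  0.111] [0.014 0.098 0.013]
tab [ 0.459 -0.424  0.095] [ 0.454 -0.43   0.092] [ 0.463 -0.417  0.097]
```

play_rows --pt "-60 0 0 -0.12 -1" --pt "-120 0 0 -0.223 -1" --pt "-170 0 0 -0.223 -1" --pt "-170 0 0 -0.223 -1"

```text
time: 0.6
tool_pos: [0.1385, 0.6108, 0.4077]
tool_rot: [0.708, 0.003, 0.706, 0.003]
contact_force: [0.3, -0.6, -0.1]
gripper_width: 0.997
```

Run:
```python
from h import *
shift([.568,.368,.40])
```

```text
{'time': 0.6, 'tool_pos': [0.139, 0.611, 0.408], 'tool_rot': [0.708, 0.003, 0.706, 0.003], 'joint_pos': [1.229, 0.005, 1.373, 0.0, 1.753, -0.342], 'contact_force': [0.317, -0.576, -0.116], 'gripper_width': 0.997}
tool axes (cols)
 [[ 0.003 -0.     1.   ]
 [ 0.009  1.     0.   ]
 [-1.     0.009  0.003]]
shift [   6.8 -242.9  429.4]
```

play_rows --pt "0 -30 53 0 -1" --pt "0 -60 106 0 -1" --pt "0 -91 160 0 -1" --pt "0 -121 214 0 -1" --pt "2 -151 267 0 -1" --pt "4 -182 321 0 -1" --pt "6 -212 375 0 -1" --pt "8 -243 429 0 -1"

```text
time: 1.6
tool_pos: [0.5683, 0.3652, 0.3909]
tool_rot: [0.706, -0.0, 0.708, -0.0]
contact_force: [-0.3, 1.1, 0.9]
gripper_width: 1.0
```

play_rows --pt "40 0 0 0 -1" --pt "90 0 0 0 -1" --pt "130 0 0 0 -1" --pt "130 0 0 0 0" --pt "130 0 0 0 0.4" --pt "130 0 0 0 0.6" --pt "130 0 0 0 0.7" --pt "130 0 0 0 0.75"

```text
time: 2.6
tool_pos: [0.5676, 0.3671, 0.265]
tool_rot: [0.708, 0.0, 0.706, 0.001]
contact_force: [0.4, 1.2, 0.6]
gripper_width: 0.126
```

Run:
```python
from h import *
shift([.568,.368,.265]); snap("scene","s1")
im=cv2.imread("pics/s1.png"); cv2.imwrite("pics/c2.png",cv2.resize(im[140:400,200:440],None,fx=2.5,fy=2.3,interpolation=cv2.INTER_CUBIC))
```

```text
{'time': 2.6, 'tool_pos': [0.568, 0.367, 0.265], 'tool_rot': [0.708, 0.0, 0.706, 0.001], 'joint_pos': [0.464, 0.152, 1.451, 0.0, 1.536, -1.107], 'contact_force': [0.393, 1.233, 0.569], 'gripper_width': 0.126}
tool axes (cols)
 [[ 0.002 -0.     1.   ]
 [ 0.002  1.     0.   ]
 [-1.     0.002  0.002]]
shift [-0.   0.9  0.4]
```

View pics/c2.png

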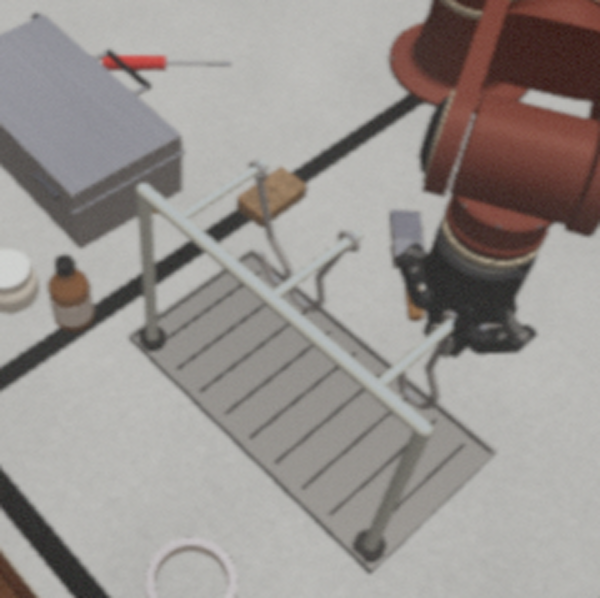

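The gripper straddles hook 2's arm at (450,320) in the crop without hitting it. I'll squeeze the shank, then open.

play_rows --pt "0 1 0 0 0.8" --pt "0 1 0 0 0.84" --pt "0 1 0 0 0.84" --pt "0 1 0 0 0.84" --pt "0 1 0 0 0.84"

```text
time: 3.28
tool_pos: [0.5675, 0.369, 0.2644]
tool_rot: [0.708, 0.001, 0.706, 0.001]
contact_force: [1.6, 5.1, 2.5]
gripper_width: 0.083
```

play_rows --pt "0 1 0 0 0.7" --pt "0 1 0 0 0.5" --pt "0 1 0 0 0" --pt "0 1 0 0 -1" --pt "-50 1 0 0 -1" --pt "-110 1 0 0 -1" --pt "-130 1 0 0 -1"

```text
time: 4.15
tool_pos: [0.5681, 0.369, 0.3994]
tool_rot: [0.71, 0.001, 0.704, 0.001]
contact_force: [-0.0, -0.1, -0.3]
gripper_width: 0.999
```

```bash
cat >> h.py <<'E'
def hooks(n="top",fn=None):
    f=manip.grab_frame(n); w=cloud(f); 
    if fn: cv2.imwrite(f"pics/{fn}.png",f["img"][:,:,::-1]); np.save(f"pics/{fn}.npy",w)
    P=w.reshape(-1,3); x,y,z=P.T
    for i,py in enumerate((.128,.248,.368)):
        m=(z>.12)&(z<.175)&(abs(x-.568)<.02)&(abs(y-py)<.1); Q=P[m]
        print("hook",i,len(Q),"low part y-pivot",np.percentile(Q[:,1]-py,[5,50,95]).round(3) if len(Q) else None)
E
python3 - <<'E'
from h import *
shift([.568,.248,.395]); 
for k in range(3): hooks("scene")
E
```

```text
{'time': 4.15, 'tool_pos': [0.568, 0.369, 0.399], 'tool_rot': [0.71, 0.001, 0.704, 0.001], 'joint_pos': [0.466, 0.127, 1.259, -0.0, 1.747, -1.105], 'contact_force': [-0.01, -0.084, -0.333], 'gripper_width': 0.999}
tool axes (cols)
 [[ 0.007 -0.     1.   ]
 [ 0.004  1.     0.   ]
 [-1.     0.004  0.007]]
shift [ 4.00e+00 -1.21e+02 -1.00e-01]
hook 0 111 low part y-pivot [0.007 0.045 0.096]
hook 1 109 low part y-pivot [-0.095 -0.037 -0.001]
hook 2 77 low part y-pivot [-0.02  -0.003  0.019]
hook 0 80 low part y-pivot [-0.012  0.012  0.098]
hook 1 95 low part y-pivot [-0.095 -0.011  0.098]
hook 2 77 low part y-pivot [-0.022 -0.006  0.018]
hook 0 61 low part y-pivot [-0.034 -0.02   0.007]
hook 1 85 low part y-pivot [-0.008  0.015  0.098]
hook 2 105 low part y-pivot [-0.095 -0.015  0.016]
```

play_rows --pt "0 -60 0 0 -1" --pt "4 -120 0 0 -1" --pt "50 -120 0 0 -1" --pt "100 -120 0 0 -1" --pt "135 -120 0 0 -1" --pt "135 -120 0 0 0" --pt "135 -120 0 0 0.4" --pt "135 -120 0 0 0.6"

```text
time: 5.3
tool_pos: [0.5681, 0.2489, 0.2606]
tool_rot: [0.708, 0.0, 0.706, 0.0]
contact_force: [0.2, 1.6, 0.4]
gripper_width: 0.375
```

play_rows --pt "0 0 0 0 0.7" --pt "0 0 0 0 0.75" --pt "0 0 0 0 0.8" --pt "0 0 0 0 0.84" --pt "0 0 0 0 0.84" --pt "0 0 0 0 0.84"

```text
time: 6.05
tool_pos: [0.5673, 0.2491, 0.2587]
tool_rot: [0.707, 0.0, 0.707, 0.001]
contact_force: [-0.5, 3.0, 2.4]
gripper_width: 0.083
```

play_rows --pt "0 0 0 0 0.7" --pt "0 0 0 0 0.5" --pt "0 0 0 0 0" --pt "0 0 0 0 -1" --pt "-50 0 0 0 -1" --pt "-110 0 0 0 -1" --pt "-135 0 0 0 -1"

```text
time: 6.92
tool_pos: [0.568, 0.2488, 0.3987]
tool_rot: [0.709, 0.001, 0.705, 0.001]
contact_force: [0.4, 0.2, -1.0]
gripper_width: 1.004
```

play_rows --pt "0 -60 0 0 -1" --pt "0 -120 0 0 -1" --pt "50 -120 0 0 -1" --pt "100 -120 0 0 -1" --pt "135 -120 0 0 -1" --pt "135 -120 0 0 0" --pt "135 -120 0 0 0.4" --pt "135 -120 0 0 0.6"

```text
time: 7.92
tool_pos: [0.5684, 0.1288, 0.2613]
tool_rot: [0.709, 0.0, 0.706, 0.0]
contact_force: [0.6, -0.0, -0.5]
gripper_width: 0.377
```

play_rows --pt "0 0 0 0 0.7" --pt "0 0 0 0 0.75" --pt "0 0 0 0 0.8" --pt "0 0 0 0 0.84" --pt "0 0 0 0 0.84" --pt "0 0 0 0 0.84"

```text
time: 8.68
tool_pos: [0.5673, 0.129, 0.2587]
tool_rot: [0.707, 0.0, 0.707, 0.0]
contact_force: [0.5, 3.5, 3.6]
gripper_width: 0.083
```

play_rows --pt "0 0 0 0 0.7" --pt "0 0 0 0 0.5" --pt "0 0 0 0 0" --pt "0 0 0 0 -1" --pt "-50 0 0 0 -1" --pt "-110 0 0 0 -1" --pt "-135 0 0 0 -1"

```text
time: 9.55
tool_pos: [0.568, 0.1286, 0.3985]
tool_rot: [0.709, 0.0, 0.705, 0.0]
contact_force: [-0.1, 0.4, -0.5]
gripper_width: 1.003
```

Run:
```python
from h import *
st()
for k in range(4): hooks("scene")
```

```text
{'time': 9.55, 'tool_pos': [0.568, 0.129, 0.398], 'tool_rot': [0.709, 0.0, 0.705, 0.0], 'joint_pos': [0.095, -0.097, 1.487, -0.0, 1.745, -1.476], 'contact_force': [-0.095, 0.379, -0.5], 'gripper_width': 1.003}
tool axes (cols)
 [[ 0.007 -0.     1.   ]
 [ 0.001  1.     0.   ]
 [-1.     0.001  0.007]]
hook 0 72 low part y-pivot [-0.022 -0.003  0.096]
hook 1 89 low part y-pivot [-0.022  0.001  0.098]
hook 2 88 low part y-pivot [-0.098 -0.008  0.016]
hook 0 66 low part y-pivot [-0.022 -0.008  0.019]
hook 1 79 low part y-pivot [-0.018  0.     0.098]
hook 2 86 low part y-pivot [-0.079 -0.007  0.017]
hook 0 65 low part y-pivot [-0.022 -0.007  0.019]
hook 1 84 low part y-pivot [-0.018  0.001  0.097]
hook 2 87 low part y-pivot [-0.098 -0.009  0.017]
hook 0 63 low part y-pivot [-0.022 -0.007  0.018]
hook 1 77 low part y-pivot [-0.018 -0.001  0.097]
hook 2 87 low part y-pivot [-0.098 -0.006  0.018]
```

play_rows --pt "0 -50 -10 0.18 -1" --pt "0 -100 -30 0.36 -1" --pt "0 -150 -50 0.54 -1" --pt "0 -200 -70 0.72 -1" --pt "0 -250 -90 0.9 -0.5" --pt "0 -300 -110 1.08 0" --pt "0 -350 -125 1.26 0.4" --pt "20 -363 -125 1.44 0.48"

```text
time: 10.75
tool_pos: [0.441, -0.2369, 0.3716]
tool_rot: [0.529, 0.469, 0.53, -0.469]
contact_force: [0.6, 1.0, -1.0]
gripper_width: 0.253
```

play_rows --pt "30 0 0 0.181 0.48" --pt "60 0 0 0.181 0.48" --pt "100 0 0 0.181 0.48" --pt "100 0 0 0.181 0.48"

```text
time: 11.25
tool_pos: [0.4396, -0.2325, 0.2667]
tool_rot: [-0.483, -0.512, -0.491, 0.513]
contact_force: [-0.4, 0.1, 1.1]
gripper_width: 0.258
```

Run:
```python
from h import *
shift([.4426,-.2343,.096]);
for k in range(2): hooks("scene")
```

```text
{'time': 11.25, 'tool_pos': [0.44, -0.233, 0.267], 'tool_rot': [-0.483, -0.512, -0.491, 0.513], 'joint_pos': [-0.636, -0.27, 1.852, -0.0, 1.571, -0.586], 'contact_force': [-0.418, 0.114, 1.059], 'gripper_width': 0.258}
tool axes (cols)
 [[-0.01   0.999 -0.05 ]
 [ 0.007 -0.05  -0.999]
 [-1.    -0.01  -0.007]]
shift [170.6   4.7   2.7]
hook 0 65 low part y-pivot [-0.022 -0.006  0.018]
hook 1 82 low part y-pivot [-0.019 -0.001  0.098]
hook 2 92 low part y-pivot [-0.098 -0.006  0.019]
hook 0 65 low part y-pivot [-0.022 -0.007  0.019]
hook 1 76 low part y-pivot [-0.018 -0.     0.097]
hook 2 91 low part y-pivot [-0.097 -0.005  0.021]
```

play_rows --pt "50 3 0 0 0.48" --pt "100 4 0 0 0.48" --pt "140 4 0 0 0.48" --pt "160 4 0 0 0.48" --pt "171 4 0 0 0.48" --pt "171 4 0 0 0.48"

```text
time: 12.1
tool_pos: [0.4468, -0.235, 0.1031]
tool_rot: [0.488, 0.512, 0.487, -0.512]
contact_force: [0.1, -0.4, 0.3]
gripper_width: 0.257
```

play_rows --pt "0 0 0 0 0.6" --pt "0 0 0 0 0.7" --pt "0 0 0 0 0.9" --pt "0 0 0 0 0.9"

```text
time: 12.6
tool_pos: [0.4451, -0.2351, 0.1038]
tool_rot: [-0.487, -0.511, -0.488, 0.513]
contact_force: [-8.0, 0.4, 7.7]
gripper_width: 0.084
```

Run:
```python
from h import *
s,M=st()
# handle arc from angle a: relative to start, in tool (down, tank x)
r=np.hypot(.195,.018); p=np.arctan2(.018,.195)
for a in np.arange(0,1.3201,.0825): print(round(a,3),"down",round(-1000*r*(np.sin(p+a)-np.sin(p)),1),"x",round(1000*r*(np.cos(p)-np.cos(p+a)),1))
```

```text
{'time': 12.6, 'tool_pos': [0.445, -0.235, 0.104], 'tool_rot': [-0.487, -0.511, -0.488, 0.513], 'joint_pos': [-0.632, -0.124, 2.006, -0.003, 1.262, -0.582], 'contact_force': [-7.98, 0.39, 7.723], 'gripper_width': 0.084}
tool axes (cols)
 [[-0.004  0.999 -0.05 ]
 [-0.001 -0.05  -0.999]
 [-1.    -0.004  0.001]]
0.0 down -0.0 x 0.0
0.082 down -16.0 x 2.1
0.165 down -31.8 x 5.6
0.248 down -47.2 x 10.4
0.33 down -62.2 x 16.4
0.413 down -76.7 x 23.6
0.495 down -90.5 x 32.0
0.578 down -103.5 x 41.4
0.66 down -115.8 x 52.0
0.742 down -127.1 x 63.5
0.825 down -137.5 x 75.9
0.908 down -146.7 x 89.1
0.99 down -154.9 x 103.1
1.072 down -161.9 x 117.6
1.155 down -167.7 x 132.7
1.238 down -172.2 x 148.2
1.32 down -175.4 x 164.0
```

The grip is shallow: the tip is only 4 mm below the bar's axis. I'll reopen and go 10 mm deeper.

play_rows --pt "0 0 0 0 0.48" --pt "0 0 0 0 0.48" --pt "5 0 0 0 0.48" --pt "10 0 0 0 0.48" --pt "10 0 0 0 0.6" --pt "10 0 0 0 0.8" --pt "10 0 0 0 0.9" --pt "10 0 0 0 0.9"

```text
time: 13.6
tool_pos: [0.4451, -0.2343, 0.0919]
tool_rot: [-0.486, -0.512, -0.488, 0.513]
contact_force: [-4.5, 0.4, 1.3]
gripper_width: 0.092
```

Run:
```python
from h import *
st()
```

```text
{'time': 13.6, 'tool_pos': [0.445, -0.234, 0.092], 'tool_rot': [-0.486, -0.512, -0.488, 0.513], 'joint_pos': [-0.632, -0.109, 2.014, -0.001, 1.24, -0.582], 'contact_force': [-4.546, 0.443, 1.33], 'gripper_width': 0.092}
tool axes (cols)
 [[-0.003  0.999 -0.05 ]
 [ 0.001 -0.05  -0.999]
 [-1.    -0.003 -0.001]]
```

play_rows --pt "-11 1 0 0 0.9" --pt "-21 3 0 0 0.9" --pt "-32 6 0 0 0.9" --pt "-42 9 0 0 0.9" --pt "-52 12 0 0 0.9" --pt "-62 16 0 0 0.9" --pt "-72 21 0 0 0.9" --pt "-81 26 0 0 0.9"

```text
time: 14.6
tool_pos: [0.4705, -0.2355, 0.1737]
tool_rot: [-0.486, -0.511, -0.489, 0.513]
contact_force: [-8.3, 0.3, -2.5]
gripper_width: 0.094
```

Run:
```python
from h import *
st()
w=np.load("pics/s1.npy")
snap("scene","s2"); w=np.load("pics/s2.npy"); P=w.reshape(-1,3)
Q=P[(P[:,0]>.48)&(P[:,0]<.7)&(abs(P[:,1]+.24)<.13)&(P[:,2]>.1)&(P[:,2]<.33)]
H=np.array([.6394,-.2441,.09]); d=(Q-H)@np.array([[.9988],[-.05],[0]]); print(np.polyfit(d[:,0],Q[:,2]-.09,1), len(Q))
```

```text
{'time': 14.6, 'tool_pos': [0.471, -0.235, 0.174], 'tool_rot': [-0.486, -0.511, -0.489, 0.513], 'joint_pos': [-0.604, -0.139, 1.896, -0.002, 1.39, -0.554], 'contact_force': [-8.307, 0.25, -2.521], 'gripper_width': 0.094}
tool axes (cols)
 [[-0.006  0.999 -0.05 ]
 [ 0.001 -0.05  -0.999]
 [-1.    -0.006 -0.001]]
[-0.72051907  0.02746756] 3932
```

play_rows --pt "-9 6 0 0 0.9" --pt "-18 12 0 0 0.9" --pt "-26 19 0 0 0.9" --pt "-34 26 0 0 0.9" --pt "-42 33 0 0 0.9" --pt "-49 41 0 0 0.9" --pt "-56 50 0 0 0.9" --pt "-62 58 0 0 0.9"

```text
time: 15.65
tool_pos: [0.5291, -0.2384, 0.239]
tool_rot: [-0.486, -0.512, -0.488, 0.513]
contact_force: [-10.8, 4.1, 6.3]
gripper_width: 0.097
```

play_rows --pt "-6 9 0 0 0.9" --pt "-11 18 0 0 0.9" --pt "-16 28 0 0 0.9" --pt "-20 38 0 0 0.9" --pt "-24 48 0 0 0.9" --pt "-27 58 0 0 0.9" --pt "-30 69 0 0 0.9" --pt "-31 77 0 0 0.9"

```text
time: 16.65
tool_pos: [0.6084, -0.2423, 0.2728]
tool_rot: [0.489, 0.513, 0.486, -0.511]
contact_force: [-6.6, 2.4, 11.5]
gripper_width: 0.086
```

Run:
```python
from h import *
s,M=st(); 
snap("scene","s3");snap("top","t3")
im=cv2.imread("pics/s3.png"); im2=cv2.imread("pics/t3.png")
a=cv2.resize(im[80:330,130:330],(400,500)); b=cv2.resize(im2[130:330,280:440],(400,500)); cv2.imwrite("pics/c3.png",np.hstack([a,b]))
```

```text
{'time': 16.65, 'tool_pos': [0.608, -0.242, 0.273], 'tool_rot': [0.489, 0.513, 0.486, -0.511], 'joint_pos': [-0.493, 0.098, 1.496, 0.001, 1.543, -0.444], 'contact_force': [-6.632, 2.449, 11.456], 'gripper_width': 0.086}
tool axes (cols)
 [[ 0.005  0.999 -0.049]
 [-0.001 -0.049 -0.999]
 [-1.     0.005  0.001]]
```

View pics/c3.png

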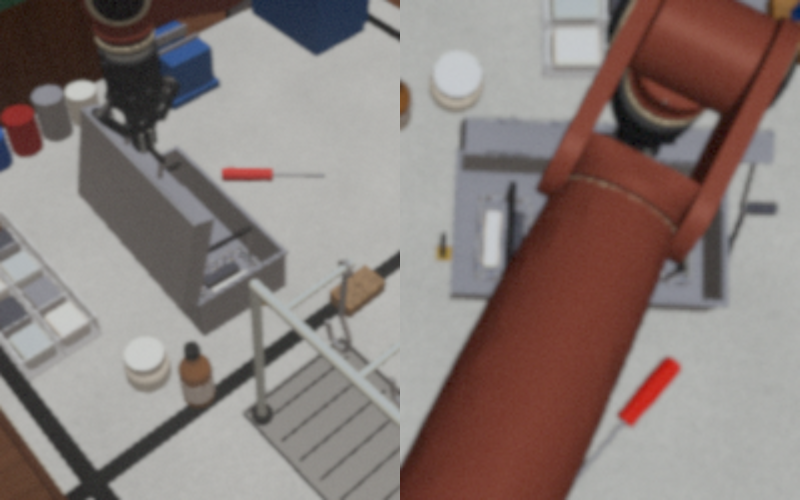

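The lid is up at about 1.3 rad. The tab shows at top pixel (425,213), and baskets are visible inside the bath.

Run:
```python
from h import *
w=np.load("pics/t3.npy"); P=w.reshape(-1,3)
T=P[(P[:,0]>.45)&(P[:,0]<.66)&(P[:,1]<-.4)&(P[:,1]>-.46)&(P[:,2]>.07)&(P[:,2]<.3)]
print(len(T),T.mean(0).round(3),T.min(0).round(3),T.max(0).round(3))
ex=np.array([.9988,-.05]);ey=np.array([.05,.9988]);o=np.array([.557,-.24])
def W(hx,y,z): return np.r_[o+(hx+.0825)*ex+y*ey,.09+z]
H=W(0,0,0); print("tab hingeframe",((T.mean(0)-H)[:2]@ex).round(4),((T.mean(0)-H)[:2]@ey).round(4),T.mean(0)[2]-.09)
r=np.hypot(.1,.012);p=np.arctan2(.012,.1);B=np.array([-.1,-.015])
for a in (1.32,1.3,1.25,1.2,1.1):
    L=r*np.array([-np.cos(p+a),np.sin(p+a)]); d=L-B; D=np.hypot(*d); h=np.sqrt(max(0,.0725**2-D*D/4)); print(a,"elbow",((B+L)/2+h*np.array([-d[1],d[0]])/D).round(4),h.round(4))
E0=W(-.0491,-.195,.037); print("final elbow world @y-195",E0)
shift(W(-.115,-.195,.025))
```

```text
167 [ 0.571 -0.41   0.138] [ 0.527 -0.438  0.081] [ 0.621 -0.4    0.258]
tab hingeframe -0.0601 -0.169 0.047725942015511
1.32 elbow [-0.0635  0.0476] 0.0086
1.3 elbow [-0.0683  0.0502] 0.0133
1.25 elbow [-0.0771  0.0538] 0.0208
1.2 elbow [-0.0843  0.0558] 0.0262
1.1 elbow [-0.0969  0.0574] 0.0345
final elbow world @y-195 [ 0.58060992 -0.436436    0.127     ]
{'time': 16.75, 'tool_pos': [0.609, -0.242, 0.273], 'tool_rot': [0.49, 0.514, 0.485, -0.511], 'joint_pos': [-0.493, 0.099, 1.495, 0.002, 1.54, -0.444], 'contact_force': [-3.831, 1.744, 10.537], 'gripper_width': 0.088}
tool axes (cols)
 [[ 0.007  0.999 -0.049]
 [-0.002 -0.049 -0.999]
 [-1.     0.007  0.001]]
shift [157.6 -86.3 195. ]
```

play_rows --pt "0 0 0 0 0.48" --pt "0 0 0 0 0.45" --pt "-40 0 0 0 0.45" --pt "-60 -20 40 0 0.8" --pt "-60 -50 90 0 1" --pt "-60 -80 140 0 1" --pt "-20 -96 190 0 1" --pt "40 -96 196 0 1"

```text
time: 17.75
tool_pos: [0.5012, -0.4378, 0.229]
tool_rot: [0.489, 0.513, 0.484, -0.513]
contact_force: [0.4, 0.2, -0.5]
gripper_width: 0.004
```

play_rows --pt "60 0 0 0 1" --pt "118 0 0 0 1" --pt "118 0 0 0 1" --pt "118 10 0 0 1" --pt "118 18 0 0 1"

```text
time: 18.38
tool_pos: [0.5221, -0.4363, 0.1133]
tool_rot: [0.49, 0.512, 0.485, -0.512]
contact_force: [0.6, 0.3, 0.6]
gripper_width: 0.0
```

Run:
```python
from h import *
ex=np.array([.9988,-.05]);ey=np.array([.05,.9988]);o=np.array([.557,-.24])
def W(hx,y,z): return np.r_[o+(hx+.0825)*ex+y*ey,.09+z]
snap("top","t4")
w=np.load("pics/t4.npy"); P=w.reshape(-1,3)
print("final"); shift(W(-.0491-.022,-.195,.025))
im2=cv2.imread("pics/t4.png"); cv2.imwrite("pics/c4.png",cv2.resize(im2[150:300,290:450],(640,600),interpolation=cv2.INTER_CUBIC))
```

```text
final
{'time': 18.425, 'tool_pos': [0.523, -0.436, 0.113], 'tool_rot': [0.49, 0.512, 0.485, -0.512], 'joint_pos': [-0.805, 0.268, 1.575, 0.001, 1.29, -0.756], 'contact_force': [-0.223, 0.253, 0.962], 'gripper_width': 0.003}
tool axes (cols)
 [[ 0.006  0.999 -0.049]
 [-0.005 -0.049 -0.999]
 [-1.     0.006  0.005]]
shift [-1.8 35.8 -2.5]
```

View pics/c4.png

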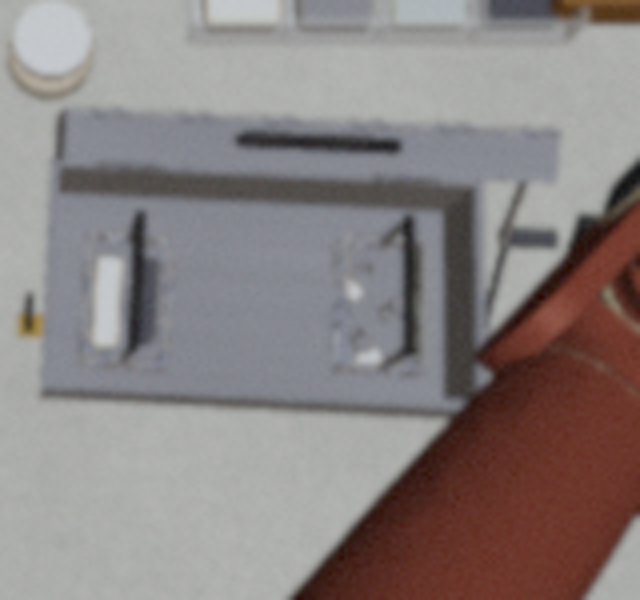

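Two baskets are in the bath, with bars near crop columns 135 and 408. The lid is up and the tab is at (530,238). Now I push the tab.

play_rows --pt "0 8 0 0 1" --pt "0 14 0 0 1" --pt "1 20 0 0 1" --pt "3 26 0 0 1" --pt "5 31 0 0 1" --pt "6 35 0 0 1" --pt "7 39 0 0 1" --pt "7 41 0 0 1"

```text
time: 19.42
tool_pos: [0.5599, -0.4364, 0.1012]
tool_rot: [-0.487, -0.512, -0.488, 0.513]
contact_force: [-4.9, 0.2, 0.0]
gripper_width: -0.0
```

Run:
```python
from h import *
ex=np.array([.9988,-.05]);ey=np.array([.05,.9988]);o=np.array([.557,-.24])
def W(hx,y,z): return np.r_[o+(hx+.0825)*ex+y*ey,.09+z]
shift(W(-.0491-.022,-.195,.025)); snap("top","t5")
w=np.load("pics/t5.npy"); f=w[200:222,412:432]
m=(f[...,1]<-.4)&(f[...,2]>.1)&(f[...,2]<.16); T=f[m]; d=T-W(0,0,0); print(len(T),np.c_[d[:,:2]@ex,d[:,:2]@ey,d[:,2]].mean(0).round(4))
```

```text
{'time': 19.425, 'tool_pos': [0.56, -0.436, 0.101], 'tool_rot': [-0.487, -0.512, -0.488, 0.513], 'joint_pos': [-0.766, 0.349, 1.498, -0.001, 1.297, -0.716], 'contact_force': [-4.905, 0.179, 0.005], 'gripper_width': -0.0}
tool axes (cols)
 [[-0.002  0.999 -0.05 ]
 [ 0.001 -0.05  -0.999]
 [-1.    -0.002 -0.   ]]
shift [-13.8  -1.3  -1. ]
42 [-0.0454 -0.1626  0.0464]
```

play_rows --pt "1 4 0 0 1" --pt "2 8 0 0 1" --pt "2 12 0 0 1" --pt "2 12 0 0 1"

```text
time: 19.98
tool_pos: [0.5611, -0.4365, 0.1005]
tool_rot: [-0.478, -0.507, -0.496, 0.518]
contact_force: [-42.9, 11.1, 23.1]
gripper_width: -0.001
```

play_rows --pt "0 -15 0 0 1" --pt "0 -40 0 0 1" --pt "-60 -60 0 0 1" --pt "-120 -60 0 0 1" --pt "-180 -60 0 0 1" --pt "-180 -60 0 0 1" --pt "-180 -60 0 0 1"

```text
time: 20.85
tool_pos: [0.5126, -0.4341, 0.2797]
tool_rot: [0.488, 0.512, 0.487, -0.512]
contact_force: [-0.8, 1.4, 0.2]
gripper_width: 0.002
```

Run:
```python
from h import *
st()
snap("top","t6"); snap("scene","s6")
im2=cv2.imread("pics/t6.png"); im=cv2.imread("pics/s6.png")
a=cv2.resize(im[100:300,130:330],(400,400),interpolation=cv2.INTER_CUBIC); b=cv2.resize(im2[150:300,290:440],(400,400),interpolation=cv2.INTER_CUBIC); cv2.imwrite("pics/c5.png",np.hstack([a,b]))
for k in range(2): hooks("top")
```

```text
{'time': 20.85, 'tool_pos': [0.513, -0.434, 0.28], 'tool_rot': [0.488, 0.512, 0.487, -0.512], 'joint_pos': [-0.814, 0.137, 1.443, 0.0, 1.561, -0.764], 'contact_force': [-0.812, 1.401, 0.2], 'gripper_width': 0.002}
tool axes (cols)
 [[ 0.001  0.999 -0.05 ]
 [-0.001 -0.05  -0.999]
 [-1.     0.001  0.   ]]
hook 0 48 low part y-pivot [-0.025 -0.001  0.098]
hook 1 53 low part y-pivot [-0.021  0.005  0.097]
hook 2 49 low part y-pivot [-0.026 -0.     0.012]
hook 0 48 low part y-pivot [-0.026 -0.004  0.014]
hook 1 54 low part y-pivot [-0.019  0.007  0.096]
hook 2 48 low part y-pivot [-0.026  0.     0.014]
```

View pics/c5.png

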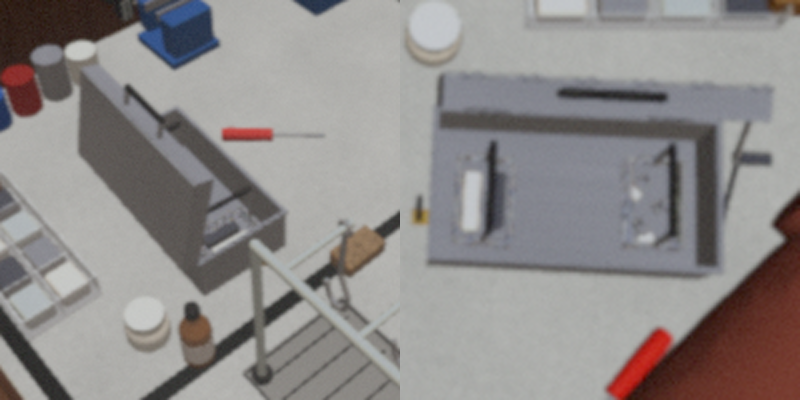

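```bash
cat > m.py <<'E'
from h import *
ex=np.array([.9988,-.05]);ey=np.array([.05,.9988]);o=np.array([.557,-.24])
def W(hx,y,z): return np.r_[o+(hx+.0825)*ex+y*ey,.09+z]
def loc(Q): d=Q-W(0,0,0); return np.c_[d[:,:2]@ex,d[:,:2]@ey,d[:,2]]
def lidstay(fn):
    w=np.load(f"pics/{fn}.npy"); L=loc(w.reshape(-1,3))
    h=L[(abs(L[:,1])<.035)&(L[:,2]>.183)&(L[:,2]<.215)&(L[:,0]>-.07)&(L[:,0]<.03)]; print("handle top",len(h),h.mean(0).round(4))
    t=L[(L[:,1]<-.172)&(L[:,1]>-.195)&(L[:,2]>.02)&(L[:,2]<.075)&(L[:,0]>-.1)&(L[:,0]<-.03)]; print("tab",len(t),t.mean(0).round(4))
def bars(fn):
    im=cv2.imread(f"pics/{fn}.png"); w=np.load(f"pics/{fn}.npy"); L=loc(np.nan_to_num(w.reshape(-1,3))).reshape(w.shape)
    inb=(abs(L[...,0]+.0825)<.08)&(abs(L[...,1])<.15)&(L[...,2]>.005)&(L[...,2]<.05)&(im.max(2)<75)
    n,lab,stt,c=cv2.connectedComponentsWithStats(inb.astype(np.uint8))
    for i in range(1,n):
        if stt[i,4]>25:
            Q=w[lab==i]; r=cv2.minAreaRect(Q[:,:2].astype(np.float32)*1000)
            u=np.linalg.svd(Q[:,:2]-Q[:,:2].mean(0))[2][0]; u*=np.sign(u[0])
            t=(Q[:,:2]-Q[:,:2].mean(0))@u; mid=Q[:,:2].mean(0)+u*(t.max()+t.min())/2
            print("bar",stt[i,4],"mid",mid.round(4),"z",np.percentile(Q[:,2],80).round(4),"len",np.ptp(t).round(4),"ang",np.degrees(np.arctan2(u[1],u[0])).round(1))
E
python3 - <<'E'
from m import *
lidstay("t4");lidstay("t6"); snap("top","t7"); lidstay("t7"); bars("t7"); bars("t4")
E
```

```text
handle top 116 [-3.090e-02 -1.000e-04  1.975e-01]
tab 42 [-0.0496 -0.1831  0.0432]
handle top 116 [-0.031  -0.0007  0.1978]
tab 45 [-0.0496 -0.1832  0.0439]
handle top 117 [-0.031  -0.0009  0.1979]
tab 43 [-0.0494 -0.1829  0.043 ]
bar 90 mid [ 0.5516 -0.1473] z 0.1153 len 0.0951 ang -3.8
bar 95 mid [ 0.5492 -0.3384] z 0.1151 len 0.0944 ang -2.2
bar 89 mid [ 0.5518 -0.1473] z 0.1156 len 0.0945 ang -3.8
bar 95 mid [ 0.5492 -0.3384] z 0.1152 len 0.0948 ang -2.4
```

play_rows --pt "-20 -2 -30 -0.17 0" --pt "-20 -5 -70 -0.34 -0.5" --pt "-20 -8 -110 -0.51 -1" --pt "-20 -10 -150 -0.68 -1" --pt "-20 -12 -190 -0.86 -1" --pt "-20 -14 -230 -1.04 -1" --pt "-20 -16 -270 -1.22 -1" --pt "-20 -18 -289 -1.39 -1"

```text
time: 22.1
tool_pos: [0.5085, -0.1426, 0.2987]
tool_rot: [0.702, 0.079, 0.703, -0.079]
contact_force: [0.0, 0.1, 0.2]
gripper_width: 1.002
```

play_rows --pt "0 0 0 -0.165 -1" --pt "0 0 0 -0.165 -1" --pt "0 0 0 -0.165 -1"

```text
time: 22.48
tool_pos: [0.5087, -0.1447, 0.299]
tool_rot: [0.706, 0.024, 0.707, -0.024]
contact_force: [-0.3, -0.8, -0.1]
gripper_width: 0.997
```

Run:
```python
from m import *
snap("top","t8"); lidstay("t8"); bars("t8"); shift([.5087,-.1445,.098])
```

```text
handle top 1 [-0.0279 -0.0274  0.1991]
tab 42 [-0.0495 -0.1836  0.0434]
bar 98 mid [ 0.5507 -0.3384] z 0.1158 len 0.0986 ang -2.3
bar 35 mid [ 0.5229 -0.1454] z 0.1156 len 0.0332 ang -9.1
{'time': 22.525, 'tool_pos': [0.509, -0.145, 0.299], 'tool_rot': [0.706, 0.024, 0.707, -0.024], 'joint_pos': [-0.418, -0.21, 1.749, 0.0, 1.603, -1.921], 'contact_force': [0.002, -0.14, 0.096], 'gripper_width': 0.998}
tool axes (cols)
 [[-0.001  0.068  0.998]
 [ 0.     0.998 -0.068]
 [-1.     0.    -0.001]]
shift [2.011e+02 3.000e-01 1.000e-01]
```

Aligned over the nearer basket. I'll descend and grip it.

play_rows --pt "50 0 0 0 -1" --pt "100 0 0 0 -1" --pt "150 0 0 0 -1" --pt "180 0 0 0 -1" --pt "201 0 0 0 -1" --pt "201 0 0 0 -0.3" --pt "201 0 0 0 0.3" --pt "201 0 0 0 0.6"

```text
time: 23.52
tool_pos: [0.5099, -0.1451, 0.1002]
tool_rot: [0.708, 0.023, 0.706, -0.024]
contact_force: [0.2, 0.3, 0.6]
gripper_width: 0.376
```

play_rows --pt "0 0 0 0 0.8" --pt "0 0 0 0 0.95" --pt "0 0 0 0 0.95" --pt "0 0 0 0 0.95" --pt "-30 0 0 0 0.95" --pt "-60 0 0 0 0.95"

```text
time: 24.28
tool_pos: [0.5076, -0.1442, 0.1575]
tool_rot: [0.706, 0.023, 0.708, -0.023]
contact_force: [-0.2, -0.1, -2.0]
gripper_width: 0.069
```

Run:
```python
from m import *
st(); snap("scene","s9"); snap("top","t9")
a=cv2.imread("pics/s9.png")[90:290,130:330]; b=cv2.imread("pics/t9.png")[130:300,240:440]
cv2.imwrite("pics/c6.png",np.hstack([cv2.resize(a,(400,400),interpolation=cv2.INTER_CUBIC),cv2.resize(b,(400,400),interpolation=cv2.INTER_CUBIC)]))
```

```text
{'time': 24.275, 'tool_pos': [0.508, -0.144, 0.157], 'tool_rot': [0.706, 0.023, 0.708, -0.023], 'joint_pos': [-0.418, -0.122, 1.909, -0.001, 1.358, -1.923], 'contact_force': [-0.227, -0.119, -2.034], 'gripper_width': 0.069}
tool axes (cols)
 [[-0.003  0.066  0.998]
 [ 0.001  0.998 -0.066]
 [-1.     0.001 -0.003]]
```

View pics/c6.png

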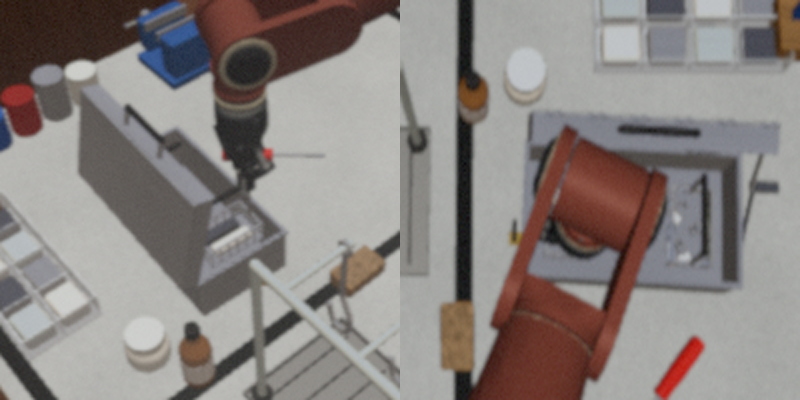

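play_rows --pt "-40 0 0 0 0.95" --pt "-90 0 0 0 0.95" --pt "-140 10 -10 0 0.95" --pt "-140 40 -25 -0.02 0.95" --pt "-140 80 -45 -0.04 0.95" --pt "-140 130 -60 -0.066 0.95" --pt "-140 180 -80 -0.066 0.95" --pt "-140 230 -95 -0.066 0.95"

```text
time: 25.38
tool_pos: [0.4279, 0.0924, 0.2961]
tool_rot: [0.706, 0.0, 0.708, -0.0]
contact_force: [0.9, 1.0, -2.0]
gripper_width: 0.072
```

Run:
```python
from m import *
shift([.40,.303,.183])
```

```text
{'time': 25.375, 'tool_pos': [0.428, 0.092, 0.296], 'tool_rot': [0.706, 0.0, 0.708, -0.0], 'joint_pos': [0.043, -0.445, 1.937, -0.0, 1.652, -1.528], 'contact_force': [0.949, 0.958, -2.011], 'gripper_width': 0.072}
tool axes (cols)
 [[-0.003  0.     1.   ]
 [-0.     1.    -0.   ]
 [-1.    -0.    -0.003]]
shift [113.1 210.6 -27.7]
```

play_rows --pt "0 50 -10 0 0.95" --pt "0 100 -28 0 0.95" --pt "10 150 -28 0 0.95" --pt "40 195 -28 0 0.95" --pt "80 211 -28 0 0.95" --pt "105 211 -28 0 0.95" --pt "113 211 -28 0 0.95" --pt "113 211 -28 0 0.95"

```text
time: 26.38
tool_pos: [0.4007, 0.3017, 0.1844]
tool_rot: [0.706, -0.0, 0.708, -0.0]
contact_force: [0.4, -0.6, -2.0]
gripper_width: 0.073
```

Run:
```python
from m import *
st(); snap("scene","s10"); snap("top","t10")
for n in("s10","t10"):
    im=cv2.imread(f"pics/{n}.png");w=np.load(f"pics/{n}.npy"); 
    Q=w[(im.max(2)<75)]; Q=Q[(Q[:,0]>.41)&(Q[:,0]<.52)&(abs(Q[:,1]-.303)<.012)&(Q[:,2]>.165)&(Q[:,2]<.215)]
    if len(Q)>5: print(n,len(Q),Q.min(0).round(3),Q.max(0).round(3),"slope dz/dx,dy/dx",np.polyfit(Q[:,0],Q[:,2],1).round(3),np.polyfit(Q[:,0],Q[:,1],1).round(3))
a=cv2.imread("pics/s10.png")[180:400,220:440]; b=cv2.imread("pics/t10.png")[140:340,100:300]
cv2.imwrite("pics/c7.png",np.hstack([cv2.resize(a,(400,400),interpolation=cv2.INTER_CUBIC),cv2.resize(b,(400,400),interpolation=cv2.INTER_CUBIC)]))
```

```text
{'time': 26.375, 'tool_pos': [0.401, 0.302, 0.184], 'tool_rot': [0.706, -0.0, 0.708, -0.0], 'joint_pos': [0.497, -0.214, 1.943, -0.0, 1.414, -1.074], 'contact_force': [0.362, -0.602, -1.982], 'gripper_width': 0.073}
tool axes (cols)
 [[-0.002  0.     1.   ]
 [-0.001  1.    -0.   ]
 [-1.    -0.001 -0.002]]
s10 70 [0.41  0.296 0.192] [0.496 0.306 0.212] slope dz/dx,dy/dx [-0.055  0.222] [0.004 0.3  ]
t10 61 [0.425 0.294 0.192] [0.494 0.303 0.204] slope dz/dx,dy/dx [-0.045  0.22 ] [-0.03   0.313]
```

View pics/c7.png

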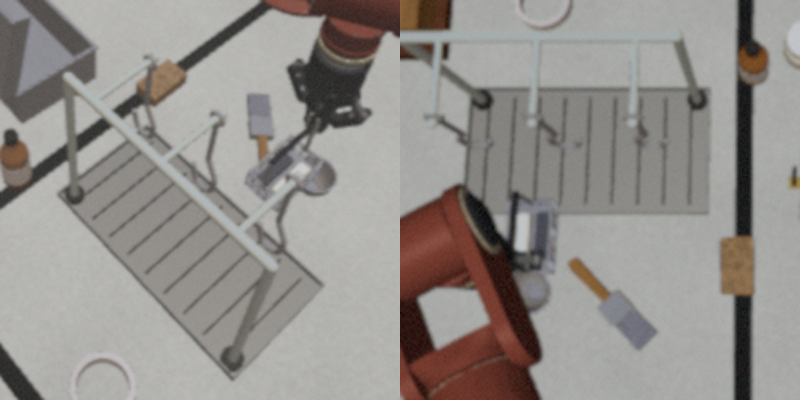

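play_rows --pt "0 0 30 0 0.95" --pt "0 0 60 0 0.95" --pt "0 0 90 0 0.95" --pt "0 0 108 0 0.95" --pt "0 0 113 0 0.95" --pt "0 0 113 0 0.95"

```text
time: 27.22
tool_pos: [0.5139, 0.3022, 0.1857]
tool_rot: [0.707, -0.0, 0.707, 0.0]
contact_force: [-0.5, -0.3, -2.9]
gripper_width: 0.071
```

play_rows --pt "0 15 0 0 0.95" --pt "0 30 0 0 0.95" --pt "0 45 0 0 0.95" --pt "0 55 0 0 0.95" --pt "0 59 0 0 0.95" --pt "0 59 0 0 0.95"

```text
time: 27.98
tool_pos: [0.5141, 0.3614, 0.1854]
tool_rot: [0.707, -0.0, 0.707, 0.0]
contact_force: [-0.6, -0.1, -2.3]
gripper_width: 0.07
```

Run:
```python
from m import *
st(); snap("scene","s11"); snap("top","t11"); hooks("scene")
a=cv2.imread("pics/s11.png")[200:400,240:440]; b=cv2.imread("pics/t11.png")[140:290,90:240]
cv2.imwrite("pics/c8.png",np.hstack([cv2.resize(a,(400,400),interpolation=cv2.INTER_CUBIC),cv2.resize(b,(400,400),interpolation=cv2.INTER_CUBIC)]))
```

```text
{'time': 27.975, 'tool_pos': [0.514, 0.361, 0.185], 'tool_rot': [0.707, -0.0, 0.707, 0.0], 'joint_pos': [0.494, 0.092, 1.649, -0.0, 1.401, -1.077], 'contact_force': [-0.639, -0.093, -2.266], 'gripper_width': 0.07}
tool axes (cols)
 [[-0.    -0.001  1.   ]
 [-0.     1.     0.001]
 [-1.    -0.    -0.   ]]
hook 0 78 low part y-pivot [-0.018  0.003  0.099]
hook 1 89 low part y-pivot [-0.098 -0.009  0.083]
hook 2 81 low part y-pivot [-0.021  0.008  0.024]
```

View pics/c8.png

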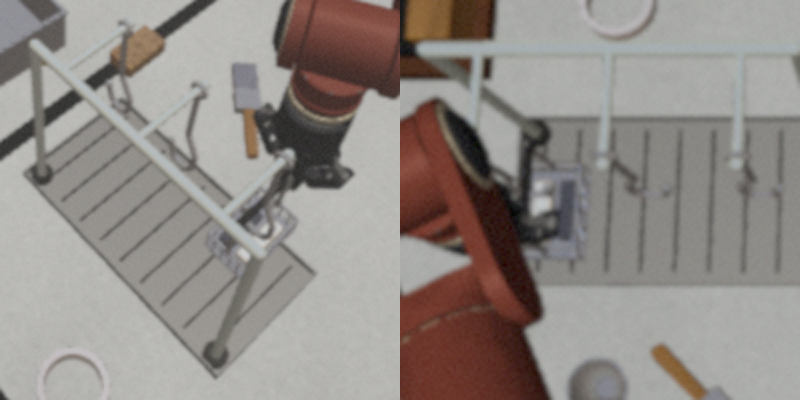

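The bar is past the tip and above hook 2's bowl with no contact forces. Lowering now.

play_rows --pt "10 1 0 0 0.95" --pt "20 2 0 0 0.95" --pt "30 3 0 0 0.95" --pt "38 3 0 0 0.95" --pt "44 3 0 0 0.95" --pt "47 3 0 0 0.95" --pt "47 3 0 0 0.95"

```text
time: 29.0
tool_pos: [0.5143, 0.3645, 0.1393]
tool_rot: [0.707, 0.0, 0.707, 0.0]
contact_force: [-2.0, 0.9, 1.1]
gripper_width: 0.072
```

```bash
cat >> m.py <<'E'
def barat(n,py,tz=.15):
    im=cv2.imread(f"pics/{n}.png");w=np.load(f"pics/{n}.npy"); 
    Q=w[(im.max(2)<80)]; Q=Q[(Q[:,0]>.49)&(Q[:,0]<.64)&(abs(Q[:,1]-py)<.03)&(abs(Q[:,2]-tz)<.03)]
    if len(Q)>5: print(n,"bar",len(Q),Q.min(0).round(3),Q.max(0).round(3),Q.mean(0).round(3),"dz/dx,dy/dx",np.polyfit(Q[:,0],Q[:,2],1).round(3),np.polyfit(Q[:,0],Q[:,1],1).round(3))
E
python3 - <<'E'
from m import *
st(); snap("scene","s12"); snap("top","t12"); barat("s12",.365); barat("t12",.365)
E
```

```text
{'time': 29.0, 'tool_pos': [0.514, 0.365, 0.139], 'tool_rot': [0.707, 0.0, 0.707, 0.0], 'joint_pos': [0.498, 0.136, 1.682, 0.0, 1.323, -1.073], 'contact_force': [-1.991, 0.949, 1.091], 'gripper_width': 0.072}
tool axes (cols)
 [[ 0.001 -0.     1.   ]
 [ 0.001  1.     0.   ]
 [-1.     0.001  0.001]]
s12 bar 108 [0.503 0.358 0.148] [0.609 0.382 0.18 ] [0.54  0.365 0.158] dz/dx,dy/dx [-0.121  0.223] [-0.006  0.368]
t12 bar 69 [0.505 0.349 0.122] [0.607 0.366 0.17 ] [0.569 0.361 0.153] dz/dx,dy/dx [-0.057  0.186] [0.081 0.315]
```

The vertical load has gone from -2.2 N to +1.1 N, so the bar is seated. Releasing and backing out.

play_rows --pt "0 0 0 0 0.85" --pt "0 0 0 0 0.8" --pt "0 0 0 0 0.75" --pt "0 0 0 0 0.6" --pt "0 0 0 0 0.3" --pt "0 0 0 0 0.3"

```text
time: 29.85
tool_pos: [0.5141, 0.3641, 0.1385]
tool_rot: [0.707, -0.0, 0.707, 0.0]
contact_force: [-0.0, -0.4, 0.8]
gripper_width: 0.349
```

play_rows --pt "-15 0 0 0 0.3" --pt "-40 0 0 0 0.3" --pt "-60 0 -10 0 0.3" --pt "-80 0 -50 0 0.3" --pt "-120 -20 -100 0 0.3" --pt "-120 -60 -120 0 0.3"

```text
time: 30.6
tool_pos: [0.3933, 0.3052, 0.2634]
tool_rot: [0.709, 0.0, 0.705, 0.003]
contact_force: [0.2, -1.5, -0.0]
gripper_width: 0.35
```

Run:
```python
from m import *
st(); snap("scene","s13"); snap("top","t13"); barat("s13",.365); barat("t13",.365); lidstay("t13"); bars("t13")
a=cv2.imread("pics/s13.png")[200:400,240:440]; b=cv2.imread("pics/t13.png")[140:290,90:240]
cv2.imwrite("pics/c9.png",np.hstack([cv2.resize(a,(400,400),interpolation=cv2.INTER_CUBIC),cv2.resize(b,(400,400),interpolation=cv2.INTER_CUBIC)]))
```

```text
{'time': 30.6, 'tool_pos': [0.393, 0.305, 0.263], 'tool_rot': [0.709, 0.0, 0.705, 0.003], 'joint_pos': [0.51, -0.281, 1.867, 0.0, 1.549, -1.064], 'contact_force': [0.19, -1.529, -0.005], 'gripper_width': 0.35}
tool axes (cols)
 [[ 0.006 -0.004  1.   ]
 [ 0.004  1.     0.004]
 [-1.     0.004  0.006]]
s13 bar 58 [0.516 0.357 0.149] [0.608 0.376 0.157] [0.56  0.367 0.153] dz/dx,dy/dx [0.04 0.13] [0.142 0.287]
t13 bar 92 [0.508 0.355 0.136] [0.606 0.372 0.16 ] [0.561 0.365 0.153] dz/dx,dy/dx [0.049 0.125] [0.13  0.292]
handle top 118 [-0.0311 -0.0011  0.1981]
tab 42 [-0.0495 -0.1832  0.0429]
bar 97 mid [ 0.5489 -0.3384] z 0.1157 len 0.0944 ang -2.4
```

View pics/c9.png

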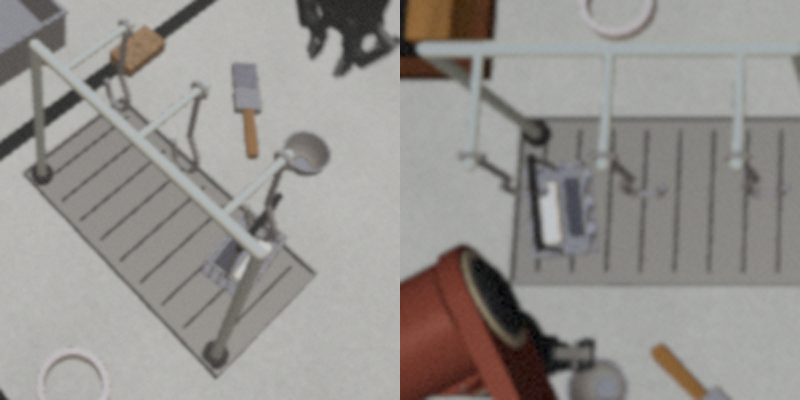

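Basket A hangs level on hook 2, the lid and stay are unchanged, and basket B hasn't moved. Now for basket B.

play_rows --pt "-20 -50 0 0 -0.5" --pt "-37 -110 10 0 -1" --pt "-37 -170 20 0 -1" --pt "-37 -230 30 0 -1" --pt "-37 -290 40 0 -1" --pt "-37 -350 50 0 -1" --pt "-37 -410 60 0 -1" --pt "-37 -470 70 0 -1"

```text
time: 31.7
tool_pos: [0.4646, -0.1677, 0.2963]
tool_rot: [0.708, -0.0, 0.707, -0.0]
contact_force: [0.2, -0.2, 0.1]
gripper_width: 1.001
```

play_rows --pt "0 -55 14 0 -1" --pt "0 -110 28 0.042 -1" --pt "0 -160 38 0.042 -1" --pt "0 -172 43 0.042 -1" --pt "0 -172 43 0.042 -1"

```text
time: 32.33
tool_pos: [0.5075, -0.3378, 0.2954]
tool_rot: [0.707, 0.015, 0.707, -0.015]
contact_force: [0.2, -0.5, -0.3]
gripper_width: 1.003
```

Run:
```python
from m import *
snap("top","t14"); bars("t14"); shift([.5059,-.3366,.098])
```

```text
{'time': 32.375, 'tool_pos': [0.507, -0.337, 0.296], 'tool_rot': [0.707, 0.015, 0.707, -0.014], 'joint_pos': [-0.709, -0.014, 1.575, 0.001, 1.582, -2.238], 'contact_force': [-0.543, -0.399, 0.457], 'gripper_width': 0.998}
tool axes (cols)
 [[-0.     0.041  0.999]
 [ 0.001  0.999 -0.041]
 [-1.     0.001 -0.   ]]
shift [197.6   0.2  -1.6]
```

play_rows --pt "50 0 -1 0 -1" --pt "100 0 -1 0 -1" --pt "150 0 -1 0 -1" --pt "180 0 -1 0 -1" --pt "198 0 -1 0 -1" --pt "198 0 -1 0 -0.3" --pt "198 0 -1 0 0.3" --pt "198 0 -1 0 0.6"

```text
time: 33.38
tool_pos: [0.5073, -0.3385, 0.0996]
tool_rot: [0.708, 0.014, 0.706, -0.015]
contact_force: [0.4, -0.0, 0.2]
gripper_width: 0.378
```

play_rows --pt "0 0 0 0 0.8" --pt "0 0 0 0 0.95" --pt "0 0 0 0 0.95" --pt "0 0 0 0 0.95" --pt "-30 0 0 0 0.95" --pt "-60 0 0 0 0.95" --pt "-110 0 0 0 0.95" --pt "-160 0 0 0 0.95"

```text
time: 34.38
tool_pos: [0.5055, -0.3372, 0.2567]
tool_rot: [0.706, 0.015, 0.708, -0.014]
contact_force: [-1.1, 0.7, -5.5]
gripper_width: 0.073
```

play_rows --pt "-30 0 0 0 0.95" --pt "-40 0 0 -0.02 0.95" --pt "-40 0 0 -0.042 0.95" --pt "-40 0 0 -0.042 0.95"

```text
time: 34.88
tool_pos: [0.5055, -0.3372, 0.2948]
tool_rot: [0.706, 0.001, 0.708, 0.001]
contact_force: [-0.1, 1.0, -1.3]
gripper_width: 0.069
```

Run:
```python
from m import *
snap("top","t15"); lidstay("t15"); bars("t15"); shift([.40,.063,.29])
```

```text
handle top 116 [-0.0311 -0.0008  0.1981]
tab 0 [nan nan nan]
{'time': 34.925, 'tool_pos': [0.506, -0.337, 0.295], 'tool_rot': [0.706, 0.001, 0.708, 0.001], 'joint_pos': [-0.711, -0.015, 1.577, -0.0, 1.584, -2.282], 'contact_force': [-1.462, 0.038, -1.955], 'gripper_width': 0.07}
tool axes (cols)
 [[-0.003 -0.     1.   ]
 [ 0.003  1.     0.   ]
 [-1.     0.003 -0.003]]
shift [   6.2  400.2 -105.5]m.py:8: RuntimeWarning: Mean of empty slice.
  t=L[(L[:,1]<-.172)&(L[:,1]>-.195)&(L[:,2]>.02)&(L[:,2]<.075)&(L[:,0]>-.1)&(L[:,0]<-.03)]; print("tab",len(t),t.mean(0).round(4))
  ret = um.true_divide(
```

Held. Carry it toward hook 0, entering at y≈0.063 from in front.

play_rows --pt "0 40 -20 0 0.95" --pt "0 90 -40 0 0.95" --pt "0 140 -60 0 0.95" --pt "0 190 -80 0 0.95" --pt "0 240 -100 0 0.95" --pt "0 290 -105 0 0.95" --pt "0 340 -105 0 0.95" --pt "0 385 -105 0 0.95"

```text
time: 35.92
tool_pos: [0.4004, 0.0489, 0.2963]
tool_rot: [0.707, -0.0, 0.708, 0.0]
contact_force: [-0.2, -0.2, -2.7]
gripper_width: 0.071
```

play_rows --pt "20 13 0 0 0.95" --pt "60 15 0 0 0.95" --pt "95 15 0 0 0.95" --pt "110 15 0 0 0.95" --pt "110 15 0 0 0.95"

```text
time: 36.55
tool_pos: [0.4003, 0.0618, 0.1858]
tool_rot: [0.706, 0.0, 0.708, -0.0]
contact_force: [0.2, -0.3, -1.5]
gripper_width: 0.07
```

Run:
```python
from m import *
shift([.514,.063,.185]); snap("scene","s16"); snap("top","t16")
for n in("s16","t16"):
    im=cv2.imread(f"pics/{n}.png");w=np.load(f"pics/{n}.npy"); 
    Q=w[(im.max(2)<75)]; Q=Q[(Q[:,0]>.42)&(Q[:,0]<.53)&(abs(Q[:,1]-.063)<.015)&(Q[:,2]>.165)&(Q[:,2]<.215)]
    if len(Q)>5: print(n,len(Q),Q.min(0).round(3),Q.max(0).round(3),"dz/dx,dy/dx",np.polyfit(Q[:,0],Q[:,2],1).round(3),np.polyfit(Q[:,0],Q[:,1],1).round(3))
```

```text
{'time': 36.55, 'tool_pos': [0.4, 0.062, 0.186], 'tool_rot': [0.706, 0.0, 0.708, -0.0], 'joint_pos': [-0.031, -0.488, 2.147, -0.0, 1.486, -1.601], 'contact_force': [0.173, -0.342, -1.48], 'gripper_width': 0.07}
tool axes (cols)
 [[-0.003  0.001  1.   ]
 [-0.     1.    -0.001]
 [-1.    -0.    -0.003]]
shift [  0.4   1.3 113.7]
s16 21 [0.424 0.063 0.182] [0.473 0.067 0.197] dz/dx,dy/dx [-0.298  0.322] [0.002 0.064]
t16 9 [0.477 0.058 0.181] [0.486 0.064 0.185] dz/dx,dy/dx [-0.001  0.183] [ 0.179 -0.024]
```

The bar seems to sag at the far end, with a slope of about -0.3. I'll look before going further.

Run:
```python
from m import *
a=cv2.imread("pics/s16.png")[130:330,200:400]; b=cv2.imread("pics/t16.png")[190:340,180:330]
cv2.imwrite("pics/c10.png",np.hstack([cv2.resize(a,(400,400),interpolation=cv2.INTER_CUBIC),cv2.resize(b,(400,400),interpolation=cv2.INTER_CUBIC)]))
for n in("s16","t16"):
    im=cv2.imread(f"pics/{n}.png");w=np.load(f"pics/{n}.npy"); 
    Q=w[(im.max(2)<75)]; Q=Q[(Q[:,0]>.42)&(Q[:,0]<.53)&(abs(Q[:,1]-.063)<.02)&(Q[:,2]>.1)&(Q[:,2]<.215)]; Q=Q[np.argsort(Q[:,0])]; print(n,Q[::3].round(3).tolist())
    v=w.reshape(-1,3);v=v[(v[:,0]>.38)&(v[:,0]<.54)&(abs(v[:,1]-.063)<.04)&(v[:,2]>.04)&(v[:,2]<.15)]; print(len(v),v.min(0),v.max(0))
```

```text
s16 [[0.424, 0.064, 0.197], [0.43, 0.067, 0.195], [0.436, 0.065, 0.193], [0.441, 0.066, 0.19], [0.447, 0.065, 0.185], [0.454, 0.066, 0.191], [0.462, 0.064, 0.182]]
589 [0.38021368 0.02863261 0.0718781 ] [0.48115689 0.09719288 0.14964253]
t16 [[0.477, 0.063, 0.185], [0.48, 0.064, 0.182], [0.483, 0.064, 0.181]]Traceback (most recent call last):
  File "<stdin>", line 7, in <module>
    return umr_minimum(a, axis, None, out, keepdims, initial, where)
ValueError: zero-size array to reduction operation minimum which has no identity
```

View pics/c10.png

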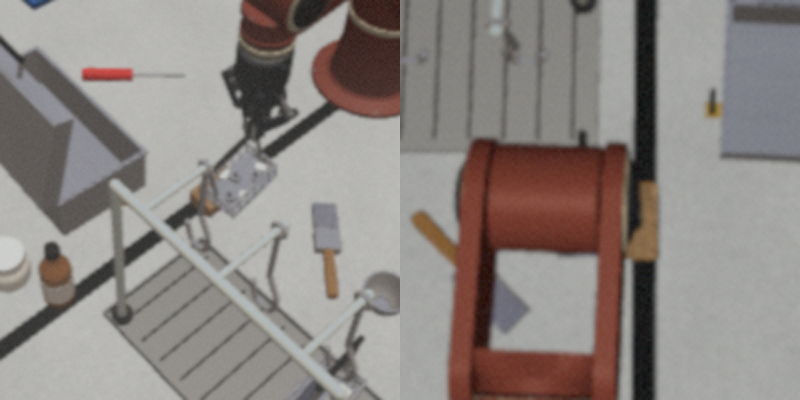

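The grip slackened and the far end of the bar droops about 0.28 rad, but the basket is still held. I'll carry it 13 mm higher over the tip, then level it as it seats.

play_rows --pt "-13 0 10 0 0.95" --pt "-13 0 40 0 0.95" --pt "-13 0 70 0 0.95" --pt "-13 0 95 0 0.95" --pt "-13 0 110 0 0.95" --pt "-13 0 114 0 0.95" --pt "-13 0 114 0 0.95"

```text
time: 37.52
tool_pos: [0.5158, 0.0622, 0.2016]
tool_rot: [0.708, -0.0, 0.707, 0.0]
contact_force: [-0.2, -0.4, -1.5]
gripper_width: 0.07
```

Run:
```python
from m import *
st(); snap("scene","s17"); snap("top","t17"); barat("s17",.064,.185); barat("t17",.064,.185); hooks("scene")
```

```text
{'time': 37.525, 'tool_pos': [0.516, 0.062, 0.202], 'tool_rot': [0.708, -0.0, 0.707, 0.0], 'joint_pos': [-0.023, -0.184, 1.888, -0.0, 1.436, -1.594], 'contact_force': [-0.24, -0.44, -1.468], 'gripper_width': 0.07}
tool axes (cols)
 [[ 0.001 -0.     1.   ]
 [-0.     1.     0.   ]
 [-1.    -0.     0.001]]
hook 0 89 low part y-pivot [-0.092 -0.009  0.098]
hook 1 77 low part y-pivot [-0.098 -0.006  0.019]
hook 2 117 low part y-pivot [-0.015  0.003  0.025]
```

Run:
```python
from m import *
for n in("s17","t17"):
    im=cv2.imread(f"pics/{n}.png");w=np.load(f"pics/{n}.npy"); 
    m=(w[...,0]>.52)&(w[...,0]<.66)&(abs(w[...,1]-.063)<.04)&(w[...,2]>.06)&(w[...,2]<.26); Q=np.c_[w[m],im[m].max(1)]; print(n,len(Q)); Q=Q[np.argsort(Q[:,0])]
    Q=Q[abs(Q[:,1]-.064)<.012]; print(Q[Q[:,2]>.15][::4].round(3).tolist())
a=cv2.imread("pics/s17.png")[180:300,220:340]; cv2.imwrite("pics/c11.png",cv2.resize(a,(600,600),interpolation=cv2.INTER_CUBIC))
```

```text
s17 430
[[0.521, 0.073, 0.225, 156.0], [0.522, 0.058, 0.234, 57.0], [0.523, 0.061, 0.211, 69.0], [0.523, 0.06, 0.215, 63.0], [0.524, 0.059, 0.256, 50.0], [0.524, 0.069, 0.22, 135.0], [0.524, 0.071, 0.247, 47.0], [0.525, 0.054, 0.219, 91.0], [0.525, 0.053, 0.252, 53.0], [0.525, 0.057, 0.239, 96.0], [0.525, 0.068, 0.253, 50.0], [0.525, 0.076, 0.256, 53.0], [0.525, 0.054, 0.229, 77.0], [0.526, 0.055, 0.238, 99.0], [0.526, 0.071, 0.232, 88.0], [0.527, 0.056, 0.227, 85.0], [0.528, 0.071, 0.249, 59.0], [0.529, 0.053, 0.251, 82.0], [0.534, 0.064, 0.21, 130.0], [0.538, 0.064, 0.209, 153.0], [0.548, 0.064, 0.208, 154.0], [0.558, 0.062, 0.207, 150.0], [0.591, 0.068, 0.193, 142.0]]
t17 1
[]
```

View pics/c11.png

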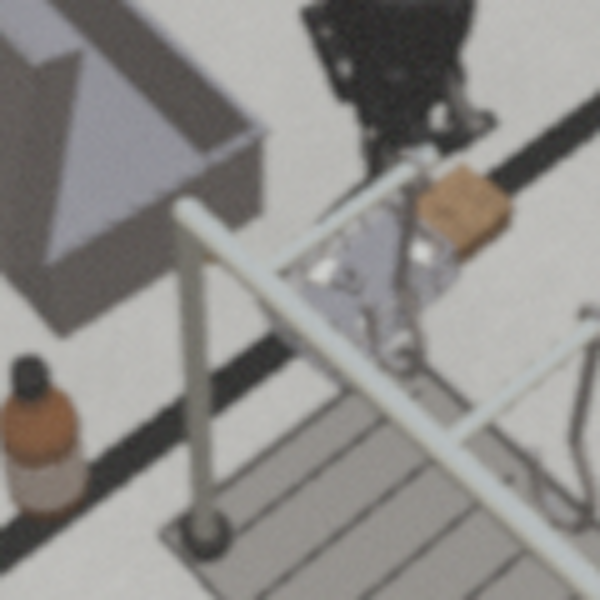

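Clear of the hook: bar centre is at z≈0.197 at the hook plane, against a tip top at 0.178. I'll cross over and lower.

play_rows --pt "4 12 0 0 0.95" --pt "5 24 0 0 0.95" --pt "5 36 0 0 0.95" --pt "5 48 0 0 0.95" --pt "5 56 0 0 0.95" --pt "5 59 0 0 0.95" --pt "5 59 0 0 0.95"

```text
time: 38.55
tool_pos: [0.5152, 0.1213, 0.1955]
tool_rot: [0.707, -0.0, 0.707, 0.0]
contact_force: [-0.5, 0.7, -2.3]
gripper_width: 0.073
```

Run:
```python
from m import *
st(); snap("scene","s18"); barat("s18",.122,.185); hooks("scene")
```

```text
{'time': 38.55, 'tool_pos': [0.515, 0.121, 0.196], 'tool_rot': [0.707, -0.0, 0.707, 0.0], 'joint_pos': [0.091, -0.153, 1.872, -0.0, 1.423, -1.481], 'contact_force': [-0.463, 0.679, -2.274], 'gripper_width': 0.073}
tool axes (cols)
 [[ 0. -0.  1.]
 [-0.  1.  0.]
 [-1. -0.  0.]]
s18 bar 64 [0.517 0.116 0.189] [0.595 0.138 0.214] [0.547 0.124 0.202] dz/dx,dy/dx [-0.268  0.349] [-0.012  0.13 ]
hook 0 78 low part y-pivot [-0.013  0.016  0.099]
hook 1 93 low part y-pivot [-0.098 -0.015  0.017]
hook 2 110 low part y-pivot [-0.013  0.003  0.026]
```

play_rows --pt "10 1 0 0 0.95" --pt "20 2 0 0 0.95" --pt "30 3 0 0 0.95" --pt "37 3 0 0 0.95" --pt "42 3 0 0 0.95" --pt "45 3 0 0 0.95" --pt "48 3 0 0 0.95" --pt "48 3 0 0 0.95"

```text
time: 39.65
tool_pos: [0.5163, 0.1243, 0.1489]
tool_rot: [0.708, 0.0, 0.706, 0.0]
contact_force: [-0.2, 1.1, 4.5]
gripper_width: 0.07
```

Run:
```python
from m import *
st(); snap("scene","s19"); barat("s19",.125,.15)
```

```text
{'time': 39.65, 'tool_pos': [0.516, 0.124, 0.149], 'tool_rot': [0.708, 0.0, 0.706, 0.0], 'joint_pos': [0.096, -0.109, 1.912, -0.0, 1.335, -1.475], 'contact_force': [-0.158, 1.059, 4.536], 'gripper_width': 0.07}
tool axes (cols)
 [[ 0.003 -0.     1.   ]
 [ 0.     1.     0.   ]
 [-1.     0.     0.003]]
s19 bar 52 [0.514 0.117 0.144] [0.604 0.142 0.179] [0.536 0.128 0.164] dz/dx,dy/dx [-0.32   0.335] [-0.056  0.158]
```

play_rows --pt "3 0 0 0 0.95" --pt "6 0 0 0 0.95" --pt "9 0 0 0 0.95" --pt "11 0 0 0 0.95" --pt "11 0 0 0 0.95"

```text
time: 40.33
tool_pos: [0.5175, 0.1243, 0.1386]
tool_rot: [0.709, 0.0, 0.705, 0.0]
contact_force: [2.6, 0.6, 5.7]
gripper_width: 0.073
```

Run:
```python
from m import *
st(); snap("scene","s20"); barat("s20",.125,.15)
```

```text
{'time': 40.325, 'tool_pos': [0.518, 0.124, 0.139], 'tool_rot': [0.709, 0.0, 0.705, 0.0], 'joint_pos': [0.096, -0.098, 1.92, -0.0, 1.313, -1.475], 'contact_force': [2.565, 0.568, 5.675], 'gripper_width': 0.073}
tool axes (cols)
 [[ 0.006 -0.     1.   ]
 [ 0.     1.     0.   ]
 [-1.     0.     0.006]]
s20 bar 68 [0.518 0.115 0.145] [0.611 0.143 0.179] [0.541 0.128 0.159] dz/dx,dy/dx [-0.194  0.265] [0.    0.128]
```

Levelled to about 0.1 rad. Releasing gently.

play_rows --pt "0 0 0 0 0.86" --pt "0 0 0 0 0.82" --pt "0 0 0 0 0.78" --pt "0 0 0 0 0.7" --pt "0 0 0 0 0.3" --pt "0 0 0 0 0.3"

```text
time: 41.12
tool_pos: [0.5149, 0.1242, 0.1363]
tool_rot: [0.707, -0.0, 0.707, 0.0]
contact_force: [0.2, 0.5, -0.6]
gripper_width: 0.352
```

play_rows --pt "-15 0 0 0 0.3" --pt "-40 0 0 0 0.3" --pt "-60 0 -10 0 0.3" --pt "-100 0 -50 0 0.3" --pt "-150 -40 -100 0 0.3" --pt "-150 -100 -120 0 0.3" --pt "-150 -150 -120 0 0.3" --pt "-150 -150 -120 0 0.3"

```text
time: 42.12
tool_pos: [0.3949, -0.0293, 0.2884]
tool_rot: [0.708, 0.002, 0.706, -0.003]
contact_force: [0.6, -0.5, 0.1]
gripper_width: 0.352
```

Run:
```python
from m import *
st(); snap("top","t21"); 
for k in range(3):
    snap("scene",f"s21{k}"); barat(f"s21{k}",.125); barat(f"s21{k}",.365)
barat("t21",.125); lidstay("t21"); bars("t21")
a=cv2.imread("pics/s210.png")[180:400,220:440]; b=cv2.imread("pics/t21.png")[130:330,90:440]
cv2.imwrite("pics/c12.png",np.hstack([cv2.resize(a,(350,400),interpolation=cv2.INTER_CUBIC),cv2.resize(b,(450,400),interpolation=cv2.INTER_CUBIC)]))
```

```text
{'time': 42.125, 'tool_pos': [0.395, -0.029, 0.288], 'tool_rot': [0.708, 0.002, 0.706, -0.003], 'joint_pos': [-0.262, -0.566, 2.03, -0.001, 1.674, -1.825], 'contact_force': [0.58, -0.508, 0.081], 'gripper_width': 0.352}
tool axes (cols)
 [[ 0.003  0.008  1.   ]
 [-0.002  1.    -0.008]
 [-1.    -0.002  0.003]]
s210 bar 35 [0.518 0.126 0.144] [0.61  0.134 0.157] [0.563 0.131 0.151] dz/dx,dy/dx [0.093 0.098] [0.005 0.129]
s210 bar 55 [0.516 0.36  0.146] [0.608 0.375 0.161] [0.561 0.367 0.152] dz/dx,dy/dx [0.068 0.114] [0.102 0.31 ]
s211 bar 36 [0.517 0.126 0.145] [0.611 0.135 0.157] [0.561 0.131 0.151] dz/dx,dy/dx [0.071 0.111] [-0.007  0.136]
s211 bar 53 [0.515 0.36  0.145] [0.608 0.375 0.158] [0.562 0.367 0.153] dz/dx,dy/dx [0.076 0.11 ] [0.104 0.309]
s212 bar 33 [0.518 0.127 0.147] [0.611 0.134 0.159] [0.562 0.131 0.152] dz/dx,dy/dx [0.086 0.103] [-0.005  0.134]
s212 bar 56 [0.514 0.36  0.146] [0.608 0.375 0.159] [0.561 0.367 0.152] dz/dx,dy/dx [0.057 0.12 ] [0.1   0.311]
t21 bar 101 [0.513 0.124 0.143] [0.608 0.133 0.159] [0.563 0.129 0.151] dz/dx,dy/dx [0.106 0.092] [0.002 0.127]
handle top 117 [-0.031  -0.0003  0.1979]
tab 43 [-0.0495 -0.1833  0.0434]
```

View pics/c12.png

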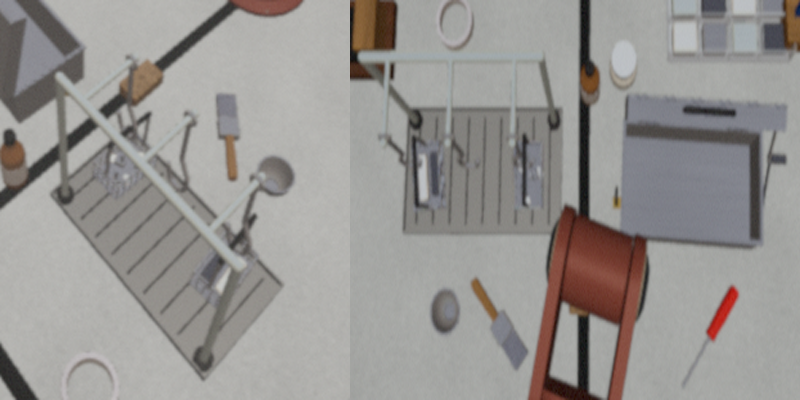

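Both baskets hang level and still, the bath is empty, and the lid is locked. I'll let things settle for a moment, then hand in.

play_rows --pt "0 0 0 0 0.3" --pt "0 0 0 0 0.3" --pt "0 0 0 0 0.3" --pt "0 0 0 0 0.3" --pt "0 0 0 0 0.3" --pt "0 0 0 0 0.3" --pt "0 0 0 0 0.3" --pt "0 0 0 0 0.3"

```text
time: 43.32
tool_pos: [0.3952, -0.0258, 0.2866]
tool_rot: [0.707, -0.0, 0.707, 0.0]
contact_force: [-0.3, -0.2, 0.5]
gripper_width: 0.35
```

Run:
```python
from m import *
snap("scene","s22"); barat("s22",.125); barat("s22",.365); snap("top","t22"); lidstay("t22")
print(manip.job_done())
```

```text
s22 bar 34 [0.517 0.127 0.148] [0.611 0.145 0.173] [0.561 0.13  0.152] dz/dx,dy/dx [0.066 0.115] [-0.002  0.131]
s22 bar 63 [0.514 0.362 0.147] [0.608 0.376 0.161] [0.562 0.368 0.152] dz/dx,dy/dx [0.074 0.111] [0.101 0.311]
handle top 116 [-3.090e-02 -1.000e-04  1.976e-01]
tab 44 [-0.0493 -0.1826  0.0433]
the job is handed in; nothing more can be done
None
```

The job is handed in at about 43 s of the 210 s allowed. `job_done()` reports no verdict, so the results below come from my own camera checks.

- **Hooks:** I steadied all three by squeezing each shank, and they hung still before unloading.
- **Lid:** I raised it by its handle to about 1.32 rad and pushed the tab onto its stop. The stay had already gone past its line when I raised the lid, so the push only confirmed it.
- **Baskets:** Two were present. One now hangs on hook 2 and the other on hook 0. On the second carry the grip slackened and the bar drooped by about 0.28 rad. I lifted it higher over the hook's tip and levelled it while seating it.

The last checks showed:

- **Position:** Both bars are about 7 mm in x from their bowl seats, at z about 0.15 m.
- **Tilt:** The bars slope by about 0.07 rad.
- **Movement:** Repeated frames showed the baskets not moving.
- **Bath and bench:** The lid and stay tab are unchanged, the bath is empty, and the other bench items look unmoved.
- **Robot:** It is clear of everything.

Two readings were out of line. The push on the stay stop peaked at a wrist-force reading of about 49 N, on the fingers. A few hook position readings were noisy because the neighbouring hook fell in the measurement window.

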